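# Find the thread of a slanted parts jar by turning back, then screw its lid home

## Task

The white lid has only been laid on the mouth of the amber parts jar that leans towards you in the sloping rack; its thread has not caught. So as not to cross-thread it, turn the lid backward (anticlockwise, seen from outside the lid) until it drops into the start of the thread, then screw it forward (clockwise) until it is fully home and snug on the rim, and let go. Leave the things lying around where they are.

Things in the scene. Friction and masses are not known exactly. Their poses are not given: they have to be found in the camera images.
- lid_center (a point): Centre of the white screw lid, half-way up on its axis. Lid: round, ribbed, 60 mm across, 26 mm high, 0.06 kg; z runs out through its flat top, 13 mm away, and the skirt's edge is 13 mm the other way. Grip the upper 12 mm, which is solid. At the start it lies loose on the jar, three lugs inside its skirt resting on the thread ridges, this point 6 to 9 mm outside the rim plane.
- lid: The same lid; origin at the centre of its skirt's lower edge, z out through its top. Turned backward (anticlockwise seen from outside) 25 to 75 degrees it climbs the ridges by up to 3 mm, then drops about 7 mm off the ridge ends when pushed inward with some 6 N: the thread start, its centre then about 3 mm outside the rim plane. Missed, the next start comes 120 degrees on.
- lid_mark (a point): Outer end of the red bar on the lid's top, 22 mm from its axis: shows how far the lid was turned. Forward from the drop, the thread (lead 22.5 mm a turn, 1.3 mm play along the axis) draws the lid down by 4 mm till its top bears on the rim, 1 mm further in for its centre than the rim plane; snug 85 to 95 degrees on, at a stop. A 40 N grip then slips harmlessly.
- jar_mouth (a point): Centre of the rim of the amber jar (left of the two in the rack), about 151 mm above the worktop; z runs outward along the jar's axis, which leans 30 degrees from vertical to the rack's front, towards the robot. Neck 43 mm across, 50 mm over the ridges; shoulder 24 mm behind the rim. The thread starts are hidden and unmarked. Jar and rack are fast.
- blue_lid_center (a point): Centre of the blue lid on the closed twin jar, same size, fixed, 136 mm to the right of the open jar (axis to axis) and leaning alike: not part of the work.
- screwdriver: Bystander, to be left alone: a long screwdriver with a yellow handle, 198 mm. Origin at the centre of its underside.
- handset: Bystander, to be left alone: an opened handset, 104x47x8 mm. Origin at the centre of its underside.
- red_cutters: Bystander, to be left alone: side cutters with red handles, 122 mm. Origin at the centre of its underside.
- pen: Bystander, to be left alone: a dark marker pen with a red cap, 133 mm. Origin at the centre of its underside.
- tape: Bystander, to be left alone: a roll of brown packing tape, 84 mm across, 45 mm high. Origin at the centre of its underside.
Things that resemble listed ones, but are neither listed nor needed, are in the scene too. Leave any pink or purple look-alike of the lid alone.

How it is judged:
On the way:
1. the lid, turned backward from where it lay, has dropped into the first thread start it meets (its centre less than 4.8 mm outside the rim plane) (z of lid_center in the frame of jar_mouth below 0.0048 m and y of lid_mark in the frame of jar_mouth above 0.003 m and x of lid_mark in the frame of jar_mouth above 0.004 m), for 0.1 s.
At the end, for the whole second after the job is handed in: the lid is screwed home: its top on the rim within about 2 mm, square to the jar within 4 degrees, turned forward on the thread to within 18 degrees of its stop (some 70 degrees or more from where it dropped in), at rest and released (z of lid_center in the frame of jar_mouth below 0.001 m and angle between the z axis of lid_center and the z axis of jar_mouth, either way round below 0.07 rad and linear speed of lid below 0.01 m/s and ((y of lid_mark in the frame of jar_mouth below -0.009636 m and x of lid_mark in the frame of jar_mouth above 0.0022 m) or (x of lid_mark in the frame of jar_mouth below 0 m and y of lid_mark in the frame of jar_mouth between -0.01298 and 0.00825 m) or (y of lid_mark in the frame of jar_mouth above 0.013552 m and x of lid_mark in the frame of jar_mouth above -0.0022 m))); the robot touches nothing.
It fails at once if one of the things lying around was moved more than 30 mm (distance of any of screwdriver, handset, red_cutters, pen, tape from where it was at the start of the episode above 0.03 m).
It also fails if it takes over 54 s, if anything falls off the work surface, if the arm or the gripper's body presses on something with over 40 N, if the wrist force passes 120 N, or if a joint passes its speed limit or range.

## Robot

A 6-joint arm with a two-finger parallel gripper is mounted at the origin on a cart in front of the work surface, level with it; the furniture and walls round the work are solid. World frame = base frame: x ahead of the robot, y to its left, z up, the work surface at z = 0. Lengths are in m, angles in rad, forces in N, time in s.
With the tool pointing down it reaches from about 0.25 to 0.8 m from the base axis. Payload 3.9 kg.
Tool frame: the origin (TCP) lies between the finger pads; the fingertips stand 8 mm ahead of it and the grasp point (between the pads) lies 11 mm behind it; z points along the fingers, y is the direction in which the jaws open and shut (so a half turn about z gives the same grasp; the last joint's range is limited). The gripper opens to 85 mm and grips with 20 to 120 N. Pads are 22 mm wide; open, the fingers measure 114 mm over their backs; the gripper's body (76 mm by 85 mm) begins 54 mm behind the grasp point. The pads swing forward as they close: fully open they stand 13 mm farther back than shut.
Start: joints at [-1.271, 0.26, -0.138, 1.173, 0, 1.571], TCP at [0.155, -0.502, 0.239] pointing down, gripper open.
Joint ranges: [-2.78, 2.78], [-0.83, 1.72], [-1.28, 1.37], [-1.9, 2.12], [-1.57, 1.48], [-3.14, 3.14]. Speed limits (rad/s): [2.57, 2.57, 3.14, 3.14, 3.14, 3.14].

## Interface

Orientations are given as a unit quaternion [x, y, z, w].
In Python, from rig import env gives the robot as it stands.
- The arm moves only by the tool play_rows, never from a script. Its argument "rows" is a list of rows, each an object with "claw": the opening in per cent of the stroke, from 0 (shut) to 100 (fully open); "linear": the shift along the tool's x, y, z in mm, a list of three; "yaw": the turn about the tool's z in rad. In form: [{"claw": claw, "linear": [x, y, z], "yaw": yaw}, ...]. A call has 1 to 12 rows; each row is the pose to reach, as a shift and turn from the pose commanded when the call began, along the tool's axes at that moment; what a row does not reach only later rows make up. A row lasts 1/8 s, in which the tool goes at most 62.5 mm and 10.7 degrees, less where a joint would pass 70% of its speed; a pose out of reach is approached as far as the arm can. A call with a gripper value outside its range is refused whole. The fingers move at their own pace and stop on an object; "squeeze" is the grip in N (left out, the last holds). Time passes only in rows, so rows that repeat a pose let the fingers close. It gives the time, the measured TCP pose, the force and the opening at its end, in the units of the state.
- env.state(): the state, without advancing time (a new reading comes with each control period).
- env.snapshot(name): name is "side" or "top"; returns a dict with "frame" (420x560x3 uint8, blue, green, red), "camera_matrix" (3x3 intrinsics, pixels), "R" (3x3) and "t" (3): a world point X has camera coordinates R X + t. Camera axes: x right, y down, z forward; pixel columns grow to the right and rows downward; lengths in m; the calibration is good to about 2 mm. A picture is of the moment at which its call begins. There is no depth.
- env.hand_in(): hands the job in, once; it reports no verdict.
The state is a dict: "time_s": time; "joint_positions": joint angles; "joint_velocities": joint speeds; "effort": joint torques, N m; "eef_pos": TCP position; "orientation": TCP orientation; "ft_force": force on the tool from outside, world axes, zero at the start; "moment": the same for the moment, N m; "gripper_width": finger opening in m.
Only numpy, scipy, OpenCV 4.12 (cv2) and the standard library are available. Lean on these libraries where they do the work, as an engineer would, in place of code of your own. Each camera call takes 0.05 s, during which the arm holds its last target.

## Working session

There is one attempt and no reset: what is moved stays moved. The work goes in short steps, Python scripts to look and compute and a tool call to move; the robot and the scene stay as the last step left them, time stands still between calls to the robot, and variables do not carry over. Pictures are saved under pics/ and viewed, and the job is handed in when it is done.

Besides the shell and the picture viewer there is one more tool, called after "Emit:" as name(argument=value, ...), one argument or row to a line, values as JSON. play_rows: Moves the arm, as the interface text tells. Its arguments: {"type":"object","properties":{"rows":{"type":"array","items":{"type":"object","properties":{"claw":{"type":"number"},"linear":{"type":"array","items":{"type":"number"}},"yaw":{"type":"number"}}}},"squeeze":{"type":"number"}},"required":["rows"]}

```bash
ls; mkdir -p pics
python3 - <<'E'
from rig import env
import cv2
s=env.state();print(s)
for n in("side","top"):
    d=env.snapshot(n);cv2.imwrite(f"pics/{n}0.png",d["frame"]);print(n,d["camera_matrix"],d["R"],d["t"])
E
```

```text
pics
{'time_s': 0.0, 'joint_positions': array([-1.27097325e+00,  2.60680979e-01, -1.39392924e-01,  1.17267842e+00,
        2.63290363e-05,  1.57081556e+00]), 'joint_velocities': array([-1.06814674e-03,  4.87364234e-04,  1.16918013e-03, -6.17507477e-04,
       -1.99018307e-03, -5.87554240e-05]), 'effort': array([-5.43178805e-05, -4.05679286e+01,  2.53921473e+01,  1.89255690e-02,
        9.31211093e-05,  7.04834292e-06]), 'eef_pos': array([ 0.15486995, -0.50093852,  0.23845744]), 'orientation': array([ 9.88785258e-01,  1.49341073e-01, -1.33057086e-04, -9.68993772e-04]), 'ft_force': array([0.07265434, 0.05268358, 0.99029347]), 'moment': array([-0.03580132, -0.01478568, -0.03601712]), 'gripper_width': 0.08575528527373497}
side [[472.42631671   0.         279.16171036]
 [  0.         472.42631671 205.56661544]
 [  0.           0.           1.        ]] [[ 0.95642962 -0.29193933  0.00371571]
 [-0.15016923 -0.5028076  -0.8512542 ]
 [ 0.25038286  0.81360675 -0.52474039]] [-0.49799589  0.14707237  1.43239104]
top [[468.30441008   0.         284.23844432]
 [  0.         468.30441008 217.72359284]
 [  0.           0.           1.        ]] [[ 0.02148261 -0.99976049 -0.00417928]
 [-0.99136658 -0.02076104 -0.12946539]
 [ 0.12934761  0.00692446 -0.99157513]] [-0.061804    0.51698727  1.40850034]
```

View pics/side0.png

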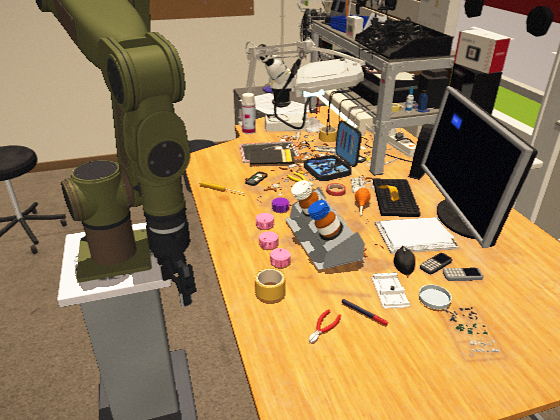

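View pics/top0.png

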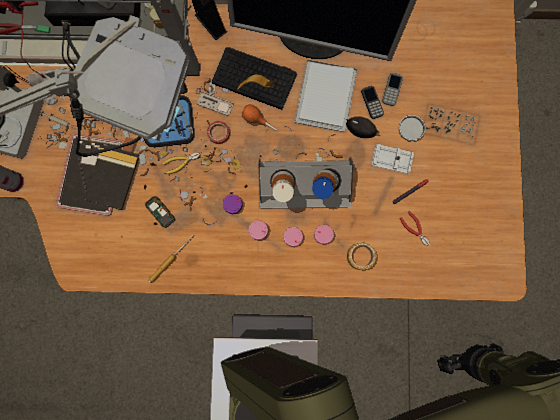

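The white lid is near (283,190) in the top view and (303,188) in the side view. The blue lid is near (323,187) and (319,210). I'll zoom in on both.

Run:
```python
import cv2,numpy as np
a=cv2.imread("pics/side0.png")[165:245,270:350];b=cv2.imread("pics/top0.png")[150:230,260:340]
cv2.imwrite("pics/zoom0.png",np.hstack([cv2.resize(i,(400,400),interpolation=cv2.INTER_CUBIC) for i in(a,b)]))
```

```text
(no output)
```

View pics/zoom0.png

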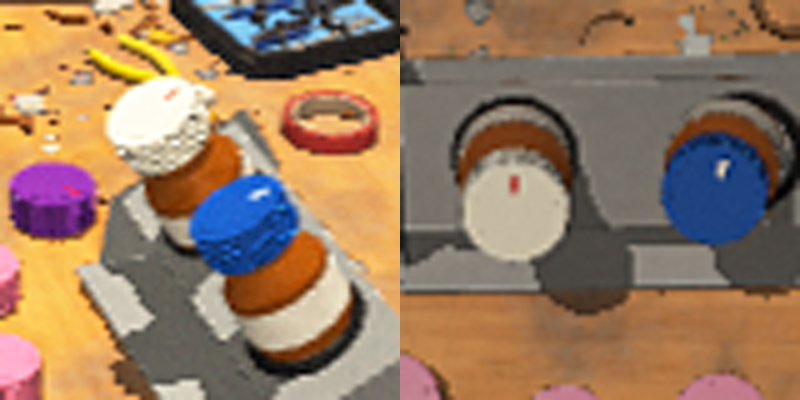

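```bash
cat > h.py <<'E'
import cv2,numpy as np
from rig import env
def ray(d,p):
    K=np.array(d["camera_matrix"]);R=np.array(d["R"]);t=np.array(d["t"]).ravel()
    return -R.T@t, R.T@np.linalg.inv(K)@np.array([p[0],p[1],1.])
def tri(ds,ps):
    P=[np.array(d["camera_matrix"])@np.c_[d["R"],np.ravel(d["t"])] for d in ds]
    X=cv2.triangulatePoints(P[0],P[1],np.float64(ps[0]).reshape(2,1),np.float64(ps[1]).reshape(2,1)).ravel()
    return X[:3]/X[3]
def proj(d,X):
    c=np.array(d["R"])@X+np.ravel(d["t"]);q=np.array(d["camera_matrix"])@c;return q[:2]/q[2]
E
python3 - <<'E'
from h import *
S=env.snapshot("side");T=env.snapshot("top")
def blob(f,m,box):
    mm=np.zeros(m.shape,np.uint8);x0,y0,x1,y1=box;mm[y0:y1,x0:x1]=m[y0:y1,x0:x1]
    cs,_=cv2.findContours(mm,cv2.RETR_EXTERNAL,cv2.CHAIN_APPROX_NONE);c=max(cs,key=cv2.contourArea)
    return cv2.contourArea(c),cv2.boundingRect(c),cv2.fitEllipse(cv2.convexHull(c)),c
for n,d,bw,bb in(("side",S,(285,175,322,205),(305,195,335,225)),("top",T,(268,172,298,206),(308,172,340,202))):
    f=d["frame"];h=cv2.cvtColor(f,cv2.COLOR_BGR2HSV)
    w=((h[...,1]<70)&(h[...,2]>165)).astype(np.uint8)*255
    # bright flat of white
    b=((h[...,0]>100)&(h[...,0]<125)&(h[...,1]>150)&(h[...,2]>60)).astype(np.uint8)*255
    r=(((h[...,0]<8)|(h[...,0]>170))&(h[...,1]>90)).astype(np.uint8)*255
    print(n,[blob(f,x,y)[:3] for x,y in((w,bw),(b,bb),(r,(bw[0]+5,bw[1],bw[2]-5,bw[3]-8)))])
    o=[cv2.resize(x[165:225,265:345],(400,300),interpolation=cv2.INTER_NEAREST) for x in(w,b)]
    cv2.imwrite(f"pics/m_{n}.png",np.hstack(o))
# expected geometry: candidate top face centres by top-view ray
E
```

```text
Traceback (most recent call last):
ValueError: max() iterable argument is empty
```

Run:
```python
from h import *
S=env.snapshot("side");T=env.snapshot("top")
def blob(m,box):
    mm=np.zeros(m.shape,np.uint8);x0,y0,x1,y1=box;mm[y0:y1,x0:x1]=m[y0:y1,x0:x1]
    cs,_=cv2.findContours(mm,cv2.RETR_EXTERNAL,cv2.CHAIN_APPROX_NONE)
    if not cs:return None
    c=max(cs,key=cv2.contourArea);M=cv2.moments(mm,True)
    return cv2.contourArea(c),cv2.boundingRect(c),cv2.fitEllipse(cv2.convexHull(c)) if len(c)>5 else None,(M["m10"]/M["m00"],M["m01"]/M["m00"])
for n,d,bw,bb in(("side",S,(285,175,322,205),(305,195,335,225)),("top",T,(268,172,298,206),(308,172,340,202))):
    f=d["frame"];h=cv2.cvtColor(f,cv2.COLOR_BGR2HSV)
    w=((h[...,1]<70)&(h[...,2]>165)).astype(np.uint8)*255
    b=((h[...,0]>100)&(h[...,0]<125)&(h[...,1]>150)&(h[...,2]>60)).astype(np.uint8)*255
    i=f.astype(int); r=((i[...,2]-i[...,1]>35)&(i[...,2]-i[...,0]>35)).astype(np.uint8)*255
    rb=(296,178,310,190) if n=="side" else (276,182,290,193)
    for x,y in((w,bw),(b,bb),(r,rb)):print(n,blob(x,y))
    o=[cv2.resize(x[165:225,265:345],(400,300),interpolation=cv2.INTER_NEAREST) for x in(w,b)]
    o.append(cv2.resize(r[165:225,265:345],(400,300),interpolation=cv2.INTER_NEAREST)[:, :0])
    cv2.imwrite(f"pics/m_{n}.png",np.hstack(o))
```

```text
side (264.5, (291, 180, 22, 20), ((301.6736145019531, 189.16827392578125), (17.62279510498047, 22.533470153808594), 59.69952392578125), (302.87537091988133, 189.72700296735906))
side (276.0, (308, 200, 21, 20), ((318.2939758300781, 209.48892211914062), (17.618528366088867, 21.852670669555664), 53.79011154174805), (318.248322147651, 209.65436241610738))Traceback (most recent call last):
  File "<stdin>", line 15, in <module>
  File "<stdin>", line 8, in blob
cv2.error: OpenCV(4.12.0) /io/opencv/modules/imgproc/src/shapedescr.cpp:361: error: (-201:Incorrect size of input array) There should be at least 5 points to fit the ellipse in function 'fitEllipseNoDirect'
```

```bash
cat >> h.py <<'E'
def hullc(m,box):
    mm=np.zeros(m.shape,np.uint8);x0,y0,x1,y1=box;mm[y0:y1,x0:x1]=m[y0:y1,x0:x1]
    mm=cv2.morphologyEx(mm,cv2.MORPH_OPEN,np.ones((2,2),np.uint8))
    cs,_=cv2.findContours(mm,cv2.RETR_EXTERNAL,cv2.CHAIN_APPROX_NONE)
    c=cv2.convexHull(max(cs,key=cv2.contourArea));M=cv2.moments(c)
    return np.array([M["m10"]/M["m00"],M["m01"]/M["m00"]]),cv2.boundingRect(c)
E
python3 - <<'E'
from h import *
D={}
C={}
for n,bw,bb in(("side",(285,172,318,208),(305,195,335,225)),("top",(268,172,298,206),(308,172,340,202))):
    d=env.snapshot(n);D[n]=d
    f=d["frame"];h=cv2.cvtColor(f,cv2.COLOR_BGR2HSV)
    w=((h[...,1]<75)&(h[...,2]>150)).astype(np.uint8)*255
    b=((h[...,0]>100)&(h[...,0]<125)&(h[...,1]>130)&(h[...,2]>50)).astype(np.uint8)*255
    C[n]=[hullc(w,bw),hullc(b,bb)];print(n,C[n])
    o=[cv2.resize(x[165:225,265:345],(400,300),interpolation=cv2.INTER_NEAREST) for x in(w,b)]
    cv2.imwrite(f"pics/m_{n}.png",np.hstack(o))
X=[tri([D["side"],D["top"]],[C["side"][k][0],C["top"][k][0]]) for k in(0,1)];print(X)
for x,k in zip(X,(0,1)):
    for n in D:print(n,proj(D[n],x)-C[n][k][0])
print(X[1]-X[0],np.linalg.norm(X[1]-X[0]))
for k in(0,1):
  for z in(.157,.168):
    o,r=ray(D["top"],C["top"][k][0]);print(k,z,o+r*(z-o[2])/r[2])
E
python3 -c "
import cv2,numpy as np
cv2.imwrite('pics/m.png',np.vstack([cv2.imread('pics/m_%s.png'%n) for n in('side','top')]))"
```

```text
side [(array([302.45877503, 190.40871614]), (292, 182, 21, 19)), (array([319.24074074, 210.51099537]), (309, 201, 21, 20))]
top [(array([283.30773333, 192.376     ]), (274, 182, 20, 21)), (array([323.5362963 , 188.47209877]), (314, 178, 20, 22))]
[array([ 0.57774695, -0.04813623,  0.15367865]), array([ 0.59103348, -0.16233445,  0.14729361])]
side [-0.86225496  0.14659902]
top [ 0.25842535 -0.93366637]
side [-0.37438994  0.07137766]
top [ 0.10974949 -0.37879347]
[ 0.01328654 -0.11419822 -0.00638504] 0.11514570608902469
0 0.157 [ 0.57442094 -0.04749458  0.157     ]
0 0.168 [ 0.57237677 -0.0476067   0.168     ]
1 0.157 [ 0.58802195 -0.16128622  0.157     ]
1 0.168 [ 0.58586325 -0.16044013  0.168     ]
```

View pics/m.png

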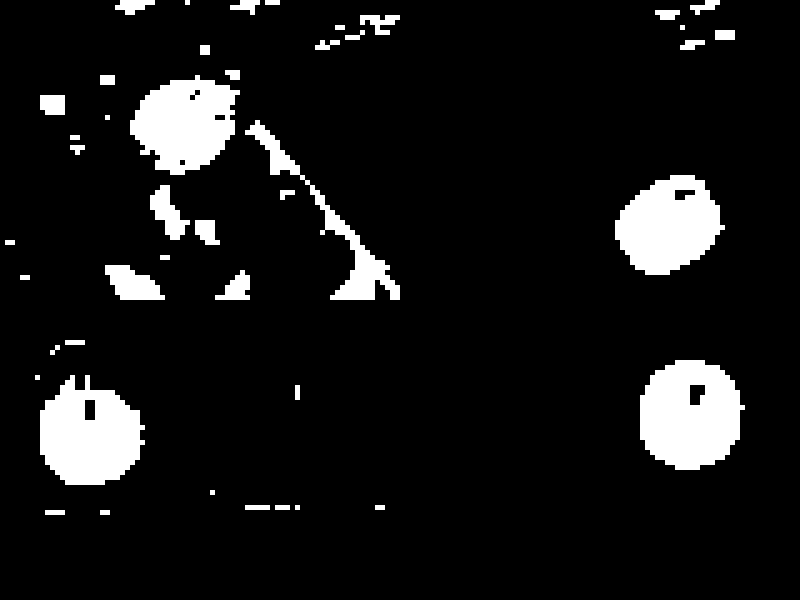

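Run:
```python
import cv2,numpy as np
b=cv2.imread("pics/top0.png")[140:220,245:370]
cv2.imwrite("pics/rack.png",cv2.resize(b,None,fx=6,fy=6,interpolation=cv2.INTER_CUBIC))
b=cv2.imread("pics/side0.png")[170:280,275:375]
cv2.imwrite("pics/rackS.png",cv2.resize(b,None,fx=5,fy=5,interpolation=cv2.INTER_CUBIC))
```

```text
(no output)
```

View pics/rack.png

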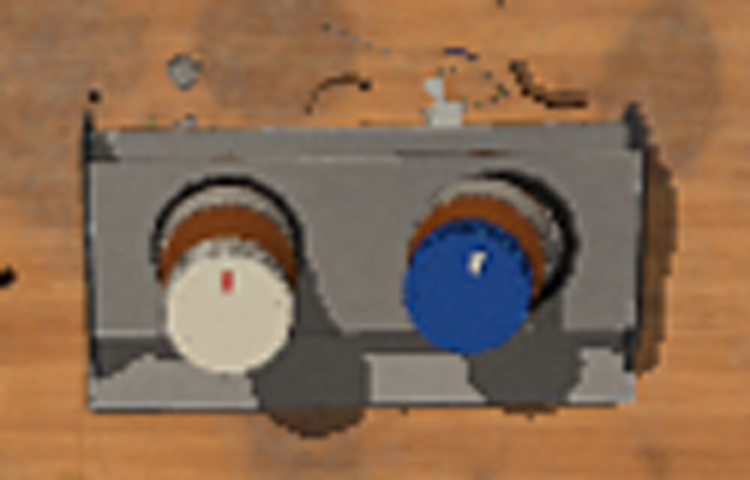

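View pics/rackS.png

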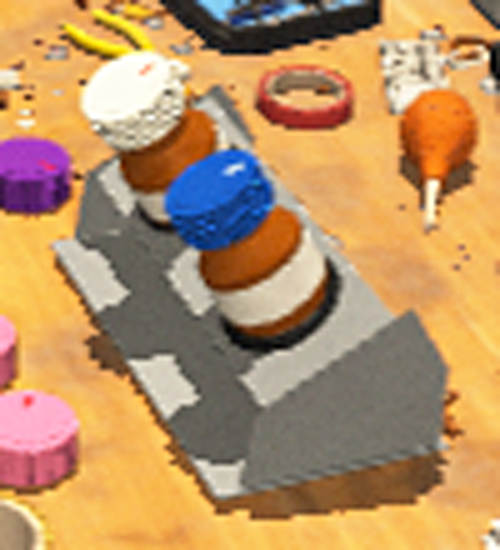

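Run:
```python
from h import *
a=np.array([-.4998,-.0165,.866])
S=env.snapshot("side");T=env.snapshot("top")
for nm,c in(("w",[.5744,-.0475,.157]),("b",[.590,-.162,.149])):
    c=np.array(c)
    for n,d,o,f in(("side",S,(275,170),5),("top",T,(245,140),6)):
        print(nm,n,[((proj(d,c-a*s)-o+.5)*f-.5).round(0).tolist() for s in(-.013,0,.013,.04,.08,.12)])
```

```text
w side [[120.0, 86.0], [130.0, 100.0], [139.0, 115.0], [158.0, 143.0], [185.0, 185.0], [212.0, 226.0]]
w top [[232.0, 326.0], [232.0, 317.0], [232.0, 308.0], [232.0, 289.0], [232.0, 263.0], [232.0, 239.0]]
b side [[210.0, 188.0], [220.0, 202.0], [229.0, 217.0], [248.0, 246.0], [276.0, 289.0], [302.0, 330.0]]
b top [[476.0, 301.0], [474.0, 292.0], [472.0, 284.0], [467.0, 266.0], [461.0, 241.0], [455.0, 217.0]]
```

Run:
```python
from h import *
from scipy.spatial.transform import Rotation as Rn
from scipy.optimize import least_squares
a=np.array([-.4995,-.025,.866]);a/=np.linalg.norm(a)
S=env.snapshot("side");T=env.snapshot("top")
f=lambda c:np.r_[proj(S,c)-[302.4,190.2],proj(T,c+.013*a)-[283.3,192.2]]
r=least_squares(f,[.579,-.047,.157]);print(r.x,r.fun)
# fix on plane z=.157 from side
o,v=ray(S,[302.4,190.2]);print(o+v*(.157-o[2])/v[2])
# mark pixel directions: predicted pixels of mark end for angles
x=np.cross(np.cross(a,[1,0,0]),a);x/=np.linalg.norm(x);y=np.cross(a,x)
for d,o,k in((S,(270,165),5),(T,(260,150),5)):
    print([(q,((proj(d,r.x+.013*a+.022*(x*np.cos(np.radians(q))+y*np.sin(np.radians(q))))-o+.5)*k).round(0).tolist()) for q in(-30,-15,0,15,30)])
s=env.state();print(Rn.from_quat(s["orientation"]).as_matrix().round(3))
```

```text
[ 0.58022163 -0.04730546  0.15399982] [-0.13227448  0.02265093  0.03259241 -0.1179887 ]
[ 0.57883438 -0.05221406  0.157     ]
[(-30, [187.0, 106.0]), (-15, [187.0, 100.0]), (0, [185.0, 95.0]), (15, [180.0, 91.0]), (30, [175.0, 89.0])]
[(-30, [140.0, 181.0]), (-15, [130.0, 177.0]), (0, [120.0, 176.0]), (15, [110.0, 177.0]), (30, [101.0, 180.0])]
[[ 0.955  0.295  0.   ]
 [ 0.295 -0.955 -0.   ]
 [ 0.     0.    -1.   ]]
```

Emit:
play_rows(
  rows=[
    {"claw":100,"linear":[40,-23,-30],"yaw":-0.15},
    {"claw":100,"linear":[90,-52,-30],"yaw":-0.33},
    {"claw":100,"linear":[140,-81,-30],"yaw":-0.51},
    {"claw":100,"linear":[190,-110,-30],"yaw":-0.69},
    {"claw":100,"linear":[240,-139,-30],"yaw":-0.87},
    {"claw":100,"linear":[290,-168,-30],"yaw":-1.05},
  ],
)

```text
time_s: 1.35
eef_pos: [0.3836, -0.254, 0.2696]
orientation: [0.779, 0.627, 0.0, 0.001]
ft_force: [0.4, -0.8, -0.3]
gripper_width: 0.0855
```

```bash
python3 -c "
from h import *
s=env.state();print(s['time_s'],s['joint_positions'],s['eef_pos'],s['orientation'])"
```

```text
1.35 [-5.84783379e-01  1.35829893e-01 -2.19132129e-01  1.21482057e+00
 -1.16011040e-04  1.20123196e+00] [ 0.38363864 -0.25402246  0.26958294] [7.78961212e-01 6.27071902e-01 9.84950583e-05 5.00577927e-04]
```

Emit:
play_rows(
  rows=[
    {"claw":100,"linear":[35,20,0],"yaw":-0.18},
    {"claw":100,"linear":[75,44,0],"yaw":-0.36},
    {"claw":100,"linear":[115,68,0],"yaw":-0.54},
    {"claw":100,"linear":[155,92,10],"yaw":-0.72},
    {"claw":100,"linear":[195,116,20],"yaw":-0.9},
    {"claw":100,"linear":[225,133,30],"yaw":-1.08},
    {"claw":100,"linear":[242,143,40],"yaw":-1.26},
    {"claw":100,"linear":[242,143,50],"yaw":-1.44},
    {"claw":100,"linear":[242,143,60],"yaw":-1.62},
    {"claw":100,"linear":[242,143,65],"yaw":-1.8},
    {"claw":100,"linear":[242,143,65],"yaw":-1.82},
  ],
)

```text
time_s: 2.72
eef_pos: [0.5747, -0.0506, 0.2038]
orientation: [-0.014, 1.0, 0.0, -0.001]
ft_force: [0.1, -0.2, 0.3]
gripper_width: 0.0853
```

```bash
cat > look.py <<'E'
from h import *
import sys
k=sys.argv[1]
S=env.snapshot("side");T=env.snapshot("top")
s=env.state();p=s['eef_pos'];print(s['time_s'],p.round(4),s['joint_positions'].round(3),s['ft_force'].round(1),s['gripper_width'].round(4))
im=[]
for d,o in((S,(272,158)),(T,(250,155))):
    f=d["frame"][o[1]:o[1]+60,o[0]:o[0]+60];g=cv2.resize(f,(400,400),interpolation=cv2.INTER_CUBIC)
    q=(proj(d,p)-o+.5)*400/60-.5;
    if len(sys.argv)>2: cv2.drawMarker(g,tuple(int(v) for v in q),(0,255,0),0,12,1)
    im.append(g)
cv2.imwrite(f"pics/{k}.png",np.hstack(im))
np.savez(f"/tmp/{k}.npz",S=S["frame"],T=T["frame"])
E
python3 look.py a1 m
```

```text
Traceback (most recent call last):
  File "look.py", line 5, in <module>
    s=env.state();p=s['eef_pos'];print(s['time_s'],p.round(4),s['joint_positions'].round(3),s['ft_force'].round(1),s['gripper_width'].round(4))
                                                                                                                   ^^^^^^^^^^^^^^^^^^^^^^^^
AttributeError: 'float' object has no attribute 'round'
```

```bash
sed -i "s/s\['gripper_width'\].round(4)/round(s['gripper_width'],4)/" look.py; python3 look.py a1 m
```

```text
2.925 [ 0.5753 -0.0507  0.2047] [-0.088  0.365 -0.076  1.129 -0.    -0.114] [-0.7  0.3 -0.1] 0.0852
```

View pics/a1.png

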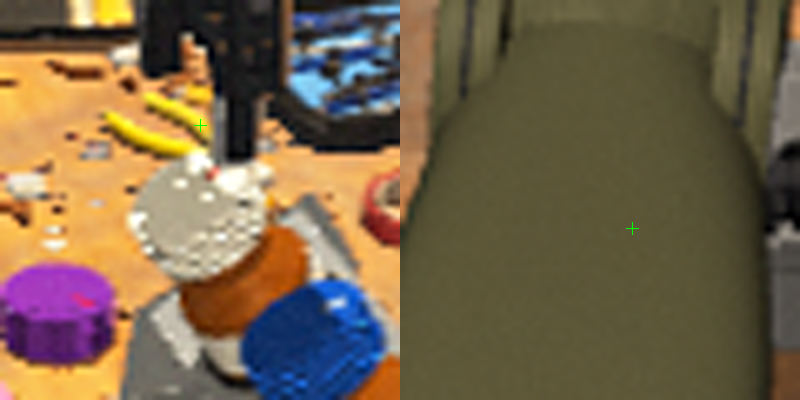

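Run:
```python
from h import *
S=env.snapshot("side")
for dz in(-8,0,5,8,13):
    for y in(-.0427,-.057):print(dz,y,((proj(S,np.array([.5753,-.0507+y,.2047+dz/1000]))-(272,158)+.5)*400/60).round(0))
```

```text
-8 -0.0427 [232. 186.]
-8 -0.057 [243. 201.]
0 -0.0427 [233. 170.]
0 -0.057 [244. 185.]
5 -0.0427 [233. 160.]
5 -0.057 [244. 175.]
8 -0.0427 [233. 154.]
8 -0.057 [244. 169.]
13 -0.0427 [234. 144.]
13 -0.057 [245. 159.]
```

Emit:
play_rows(
  rows=[
    {"claw":100,"linear":[0,2,30],"yaw":0.12},
    {"claw":100,"linear":[0,2,55],"yaw":0.25},
    {"claw":100,"linear":[0,2,60],"yaw":0.25},
    {"claw":40,"linear":[0,2,60],"yaw":0.25},
    {"claw":40,"linear":[0,2,60],"yaw":0.25},
    {"claw":40,"linear":[0,2,60],"yaw":0.25},
    {"claw":40,"linear":[0,2,60],"yaw":0.25},
  ],
  squeeze=30,
)

```text
time_s: 3.85
eef_pos: [0.5768, -0.0449, 0.1463]
orientation: [0.109, 0.994, 0.004, 0.002]
ft_force: [2.0, 9.8, 1.0]
gripper_width: 0.0592
```

```bash
python3 look.py a2 m
```

```text
3.95 [ 0.5768 -0.0449  0.1463] [-0.082  0.4   -0.18   0.987  0.008  0.136] [0.6 9.7 1.5] 0.0592
```

View pics/a2.png

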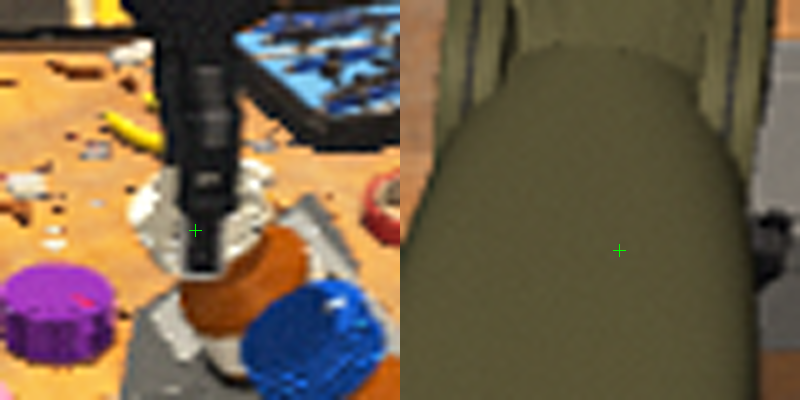

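Emit:
play_rows(
  rows=[
    {"claw":40,"linear":[-0.7,3.3,2.5],"yaw":0},
    {"claw":40,"linear":[-0.7,3.3,2.5],"yaw":-0.12},
    {"claw":40,"linear":[-0.7,3.3,2.5],"yaw":-0.24},
    {"claw":40,"linear":[-0.7,3.3,2.5],"yaw":-0.36},
    {"claw":40,"linear":[-0.7,3.3,2.5],"yaw":-0.5},
    {"claw":40,"linear":[-0.7,3.3,2.5],"yaw":-0.5},
  ],
)

```text
time_s: 4.7
eef_pos: [0.578, -0.0477, 0.145]
orientation: [-0.139, 0.99, -0.002, 0.002]
ft_force: [-2.2, -5.5, 7.3]
gripper_width: 0.0589
```

```bash
python3 look.py a3 m
```

```text
4.8 [ 0.578  -0.0477  0.145 ] [-0.08   0.403 -0.18   0.983 -0.004 -0.359] [-2.6 -4.8  7.7] 0.0591
```

View pics/a3.png

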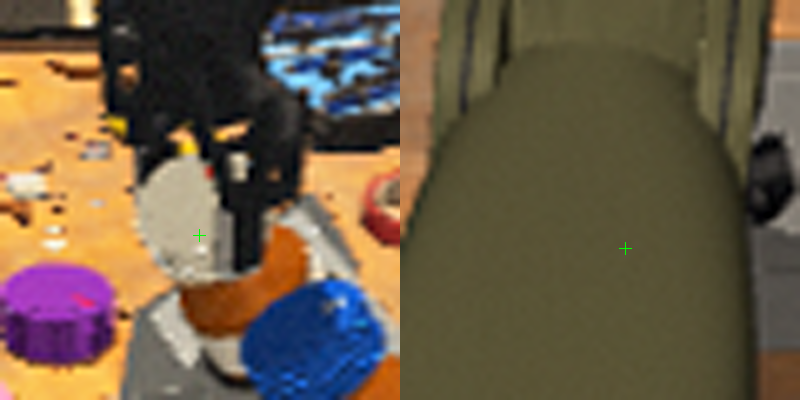

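Emit:
play_rows(
  rows=[
    {"claw":100,"linear":[0,0,0],"yaw":0},
    {"claw":100,"linear":[0,0,0],"yaw":0},
    {"claw":100,"linear":[0,0,0],"yaw":0.1},
  ],
)

```text
time_s: 5.18
eef_pos: [0.5765, -0.0453, 0.1419]
orientation: [-0.088, 0.996, 0.0, 0.0]
ft_force: [-0.7, -0.5, 0.3]
gripper_width: 0.0853
```

```bash
python3 look.py a4 m
```

```text
5.275 [ 0.5765 -0.0453  0.1418] [-0.079  0.406 -0.184  0.981  0.    -0.258] [ 0.3  0.5 -0.6] 0.0853
```

View pics/a4.png

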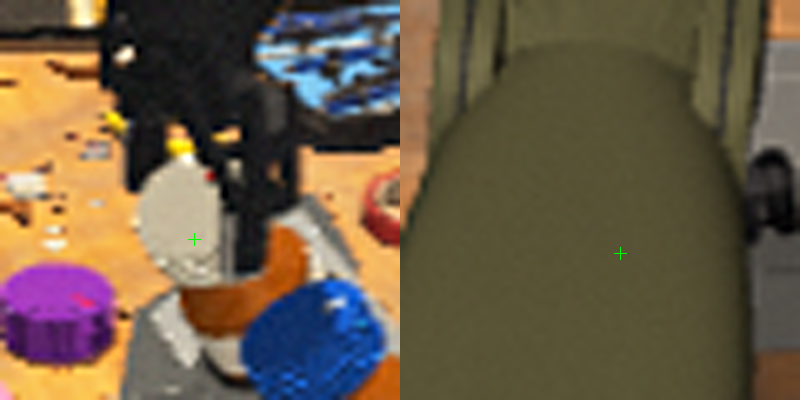

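Emit:
play_rows(
  rows=[
    {"claw":100,"linear":[0,0,-40],"yaw":0},
    {"claw":100,"linear":[0,0,-80],"yaw":0.2},
    {"claw":100,"linear":[0,0,-80],"yaw":0.4},
  ],
)

```text
time_s: 5.65
eef_pos: [0.5789, -0.0456, 0.2256]
orientation: [0.1, 0.995, 0.0, 0.004]
ft_force: [-1.1, -0.1, -0.7]
gripper_width: 0.0853
```

```bash
python3 look.py a5
```

```text
5.75 [ 0.5769 -0.0454  0.2226] [-0.079  0.358 -0.039  1.172  0.     0.116] [-0.3  0.5 -0.7] 0.0854
```

View pics/a5.png

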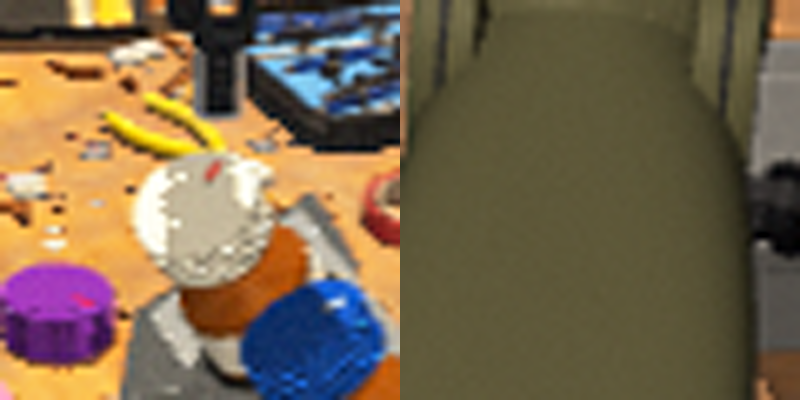

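```bash
cat > mark.py <<'E'
from h import *
import sys
a=np.array([-.4995,-.025,.866]);a/=np.linalg.norm(a)
x=np.cross(np.cross(a,[1,0,0]),a);x/=np.linalg.norm(x);y=np.cross(a,x)
rim=np.array([.580,-.046,.151])
S0=env.snapshot("side")
for k in sys.argv[1:]:
    f=cv2.imread("pics/side0.png") if k=="0" else np.load(f"/tmp/{k}.npz")["S"]
    i=f.astype(int);m=((i[...,2]-i[...,1]>30)&(i[...,2]-i[...,0]>30)&(abs(i[...,1]-i[...,0])<40))
    sub=np.zeros_like(m);sub[178:200,294:312]=m[178:200,294:312]
    n,l,st,ce=cv2.connectedComponentsWithStats(sub.astype(np.uint8),connectivity=8)
    for j in range(1,n):
        v,u=np.nonzero(l==j)
        P=[]
        for uu,vv in zip(u,v):
            o,r=ray(S0,(uu,vv));c=rim+.018*a;q=o+r*((c-o)@a/(r@a))-c;P.append([q@x*1e3,q@y*1e3])
        P=np.array(P);c=P.mean(0)
        ang=np.degrees(np.arctan2(*(c[::-1])));d=P-c
        ax=None
        if len(P)>2:
            w=np.linalg.svd(d)[2][0];ax=np.degrees(np.arctan2(w[1],w[0]))
        print(k,len(u),u.mean().round(1),v.mean().round(1),"centre xy mm",c.round(1),"ang",ang.round(0),"bar axis",ax)
E
python3 mark.py 0 a1 a5
python3 - <<'E'
import cv2,numpy as np
o=[]
for k in("a1","a5"):
    o.append(cv2.resize(np.load(f"/tmp/{k}.npz")["S"][175:210,287:322],(400,400),interpolation=cv2.INTER_CUBIC))
cv2.imwrite("pics/cmp.png",np.hstack(o))
E
```

```text
0 1 295.0 181.0 centre xy mm [-1.4 39.3] ang 92.0 bar axis None
0 2 303.5 183.5 centre xy mm [16.2  3.5] ang 12.0 bar axis None
0 8 308.9 196.0 centre xy mm [  8.6 -63.5] ang -82.0 bar axis -147.84707586226202
0 1 295.0 197.0 centre xy mm [-27.9 -30.3] ang -133.0 bar axis None
0 2 303.5 199.0 centre xy mm [ -9.6 -61.4] ang -99.0 bar axis None
a1 1 311.0 178.0 centre xy mm [44.7  5.9] ang 8.0 bar axis None
a1 1 295.0 181.0 centre xy mm [-1.4 39.3] ang 92.0 bar axis None
a1 1 310.0 181.0 centre xy mm [36.9 -4.2] ang -6.0 bar axis None
a1 1 297.0 182.0 centre xy mm [ 2.1 28.9] ang 86.0 bar axis None
a1 4 303.5 183.5 centre xy mm [16.2  3.5] ang 12.0 bar axis -90.79553206956184
a1 11 308.4 196.4 centre xy mm [  6.7 -63.6] ang -84.0 bar axis -161.3069481400096
a1 1 295.0 197.0 centre xy mm [-27.9 -30.3] ang -133.0 bar axis None
a1 1 297.0 199.0 centre xy mm [-26. -44.] ang -121.0 bar axis None
a1 2 303.5 199.0 centre xy mm [ -9.6 -61.4] ang -99.0 bar axis None
a5 1 295.0 181.0 centre xy mm [-1.4 39.3] ang 92.0 bar axis None
a5 7 303.6 183.1 centre xy mm [17.   4.8] ang 16.0 bar axis -157.27471012737007
a5 1 311.0 195.0 centre xy mm [ 15.4 -65.1] ang -77.0 bar axis None
a5 4 308.5 198.2 centre xy mm [  4.  -71.6] ang -87.0 bar axis -175.12353889684417
```

View pics/cmp.png

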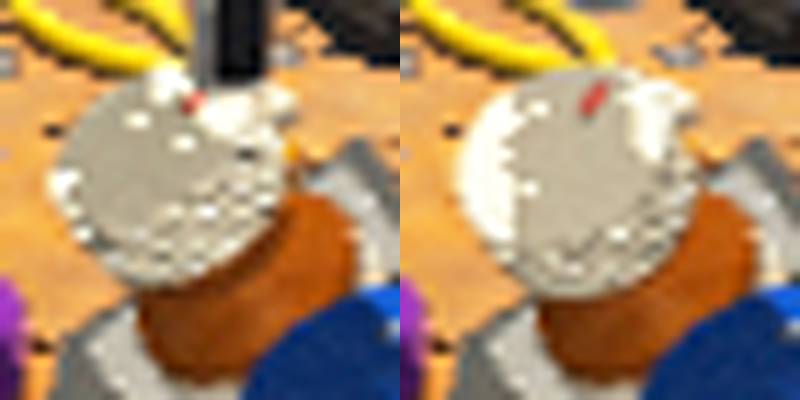

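Emit:
play_rows(
  rows=[
    {"claw":100,"linear":[0,-0.5,50],"yaw":-0.15},
    {"claw":100,"linear":[0,-0.5,77],"yaw":-0.1},
    {"claw":100,"linear":[0,-0.5,77],"yaw":-0.1},
    {"claw":40,"linear":[0,-0.5,77],"yaw":-0.1},
    {"claw":40,"linear":[0,-0.5,77],"yaw":-0.1},
    {"claw":40,"linear":[0,-0.5,77],"yaw":-0.1},
    {"claw":40,"linear":[-1.5,0,79.5],"yaw":-0.1},
    {"claw":40,"linear":[-1.5,0,79.5],"yaw":-0.2},
    {"claw":40,"linear":[-1.5,0,79.5],"yaw":-0.3},
    {"claw":40,"linear":[-1.5,0,79.5],"yaw":-0.4},
    {"claw":40,"linear":[-1.5,0,79.5],"yaw":-0.42},
  ],
)

```text
time_s: 7.18
eef_pos: [0.5792, -0.0485, 0.1462]
orientation: [-0.111, 0.994, -0.003, 0.002]
ft_force: [-5.7, -5.6, 17.2]
gripper_width: 0.061
```

```bash
python3 look.py a6
```

```text
7.275 [ 0.5792 -0.0485  0.1462] [-0.081  0.404 -0.175  0.986 -0.005 -0.303] [-4.7 -4.6 17. ] 0.0613
```

View pics/a6.png

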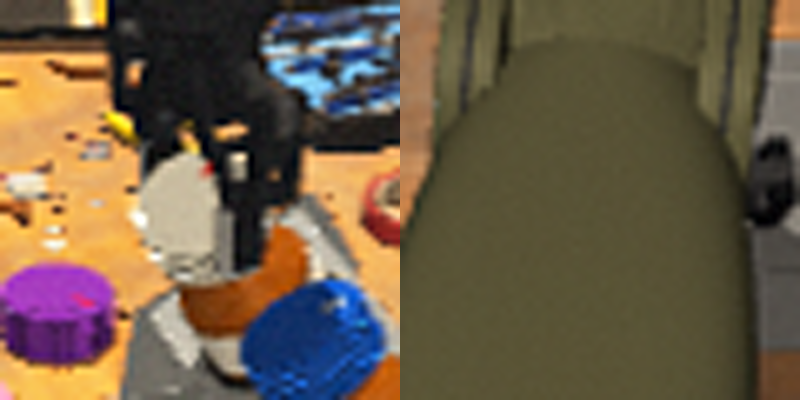

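Emit:
play_rows(
  rows=[
    {"claw":100,"linear":[0,0,-2],"yaw":0},
    {"claw":100,"linear":[0,0,-2],"yaw":0},
    {"claw":100,"linear":[0,0,-40],"yaw":0.15},
    {"claw":100,"linear":[0,0,-80],"yaw":0.33},
  ],
)

```text
time_s: 7.78
eef_pos: [0.5773, -0.0455, 0.222]
orientation: [0.056, 0.998, 0.0, -0.001]
ft_force: [0.4, 1.1, 0.4]
gripper_width: 0.0854
```

```bash
sed -i 's/^im=\[\]/im=[]\nbig=cv2.resize(S["frame"][175:210,287:322],(400,400),interpolation=cv2.INTER_CUBIC)/; s/im.append(g)/im.append(g)\nim[1]=big/' look.py; python3 look.py a7; python3 mark.py a7
```

```text
7.875 [ 0.5808 -0.0459  0.2265] [-0.079  0.358 -0.029  1.176  0.     0.029] [0.7 0.  0.3] 0.0856
a7 1 295.0 181.0 centre xy mm [-1.4 39.3] ang 92.0 bar axis None
a7 7 302.0 183.0 centre xy mm [13.2  9.9] ang 37.0 bar axis 48.93877197270858
a7 1 311.0 194.0 centre xy mm [ 17.1 -61.1] ang -74.0 bar axis None
a7 5 308.0 197.8 centre xy mm [  3.5 -68.5] ang -87.0 bar axis -169.87356682196452
a7 1 295.0 198.0 centre xy mm [-29.5 -34.4] ang -131.0 bar axis None
```

View pics/a7.png

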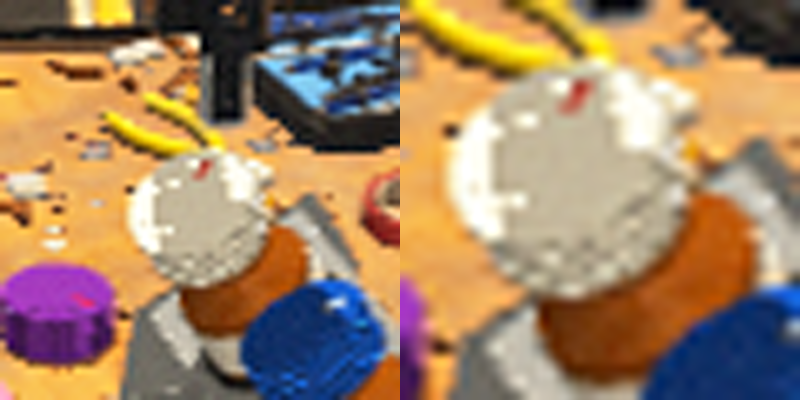

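Emit:
play_rows(
  rows=[
    {"claw":100,"linear":[1.5,0,45],"yaw":0.14},
    {"claw":100,"linear":[1.5,0,76],"yaw":0.14},
    {"claw":100,"linear":[1.5,0,76],"yaw":0.14},
    {"claw":40,"linear":[1.5,0,76],"yaw":0.14},
    {"claw":40,"linear":[1.5,0,76],"yaw":0.14},
    {"claw":40,"linear":[1.5,0,76],"yaw":0.14},
    {"claw":40,"linear":[0,0,78],"yaw":0.04},
    {"claw":40,"linear":[0,0,79],"yaw":-0.06},
    {"claw":40,"linear":[0,0,79],"yaw":-0.16},
    {"claw":40,"linear":[0,0,79],"yaw":-0.16},
  ],
)

```text
time_s: 9.18
eef_pos: [0.5776, -0.0484, 0.1459]
orientation: [-0.026, 1.0, -0.003, 0.001]
ft_force: [-5.5, -6.1, 8.8]
gripper_width: 0.062
```

```bash
python3 look.py a8; python3 mark.py a8
```

```text
9.275 [ 0.5776 -0.0484  0.1458] [-0.081  0.404 -0.176  0.989 -0.005 -0.132] [-5.5 -5.4 10.8] 0.0618
a8 8 300.2 183.4 centre xy mm [ 8.1 13.3] ang 59.0 bar axis 65.0418148575912
a8 1 311.0 192.0 centre xy mm [ 20.4 -53. ] ang -69.0 bar axis None
a8 1 294.0 197.0 centre xy mm [-30.5 -27.5] ang -138.0 bar axis None
a8 2 308.5 198.5 centre xy mm [  3.6 -72.6] ang -87.0 bar axis None
```

View pics/a8.png

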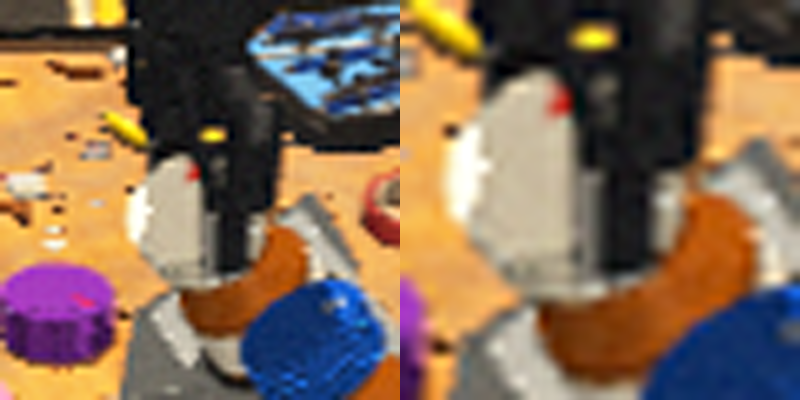

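Emit:
play_rows(
  rows=[
    {"claw":100,"linear":[0,0,0],"yaw":0},
    {"claw":100,"linear":[0,0,0],"yaw":0},
    {"claw":100,"linear":[0,0,-40],"yaw":0.15},
    {"claw":100,"linear":[0,0,-80],"yaw":0.15},
  ],
)

```text
time_s: 9.82
eef_pos: [0.5776, -0.0456, 0.2235]
orientation: [0.049, 0.999, 0.0, -0.001]
ft_force: [1.1, 0.6, 0.2]
gripper_width: 0.0854
```

```bash
cat > ov.py <<'E'
from h import *
import sys
a=np.array([-.4995,-.025,.866]);a/=np.linalg.norm(a)
x=np.cross(np.cross(a,[1,0,0]),a);x/=np.linalg.norm(x);y=np.cross(a,x)
lc=np.array([.579,-.0465,.1562])
S0=env.snapshot("side");im=[]
for k in sys.argv[1:]:
    f=cv2.imread("pics/side0.png") if k=="0" else np.load(f"/tmp/{k}.npz")["S"]
    g=cv2.resize(f[175:210,287:322],(400,400),interpolation=cv2.INTER_CUBIC);s=400/35
    for h,c in((.013,(255,0,0)),(-.013,(0,160,0))):
        pts=[((proj(S0,lc+h*a+.03*(x*np.cos(t)+y*np.sin(t)))-(287,175)+.5)*s) for t in np.linspace(0,6.283,60)]
        cv2.polylines(g,[np.int32(pts)],True,c,1)
    im.append(g)
cv2.imwrite("pics/ov_%s.png"%sys.argv[-1],np.hstack(im))
E
python3 look.py a9;python3 mark.py a9; python3 ov.py 0 a9
```

```text
9.925 [ 0.5811 -0.0458  0.228 ] [-0.079  0.358 -0.026  1.178  0.     0.017] [0.3 0.8 0.7] 0.0854
a9 6 297.5 185.0 centre xy mm [-1.7 14.1] ang 97.0 bar axis 75.71989813470597
a9 1 310.0 186.0 centre xy mm [ 28.2 -25.4] ang -42.0 bar axis None
a9 2 310.0 194.5 centre xy mm [ 13.8 -60.4] ang -77.0 bar axis None
a9 2 308.5 197.5 centre xy mm [  5.2 -68.6] ang -86.0 bar axis None
```

View pics/ov_a9.png

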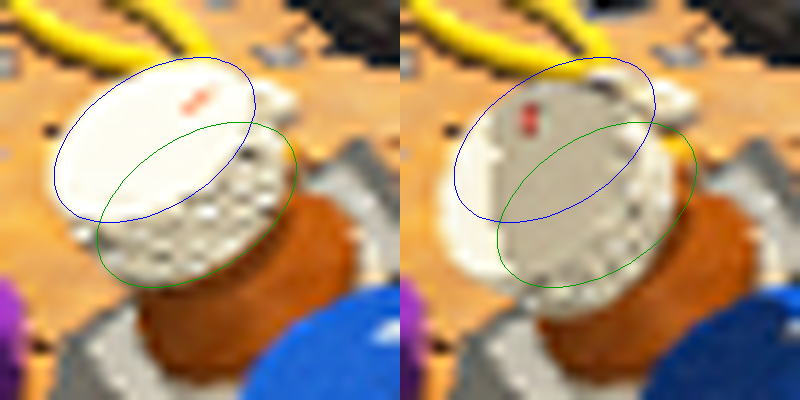

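Emit:
play_rows(
  rows=[
    {"claw":100,"linear":[0,-50,-30],"yaw":0},
    {"claw":100,"linear":[0,-110,-30],"yaw":0},
    {"claw":0,"linear":[0,-170,-30],"yaw":0},
    {"claw":0,"linear":[0,-220,-30],"yaw":0},
  ],
)

```text
time_s: 10.52
eef_pos: [0.5556, -0.2665, 0.2514]
orientation: [0.049, 0.999, 0.001, -0.001]
ft_force: [0.9, -0.8, 0.1]
gripper_width: 0.0517
```

```bash
python3 look.py b0
python3 - <<'E'
import cv2,numpy as np
z=np.load("/tmp/b0.npz")
o=[cv2.resize(z["S"][170:215,282:327],(400,400),interpolation=cv2.INTER_CUBIC),cv2.resize(z["T"][170:215,262:307],(400,400),interpolation=cv2.INTER_CUBIC)]
cv2.imwrite("pics/b0z.png",np.hstack(o))
E
```

```text
10.625 [ 0.5553 -0.2693  0.251 ] [-0.451  0.419  0.13   1.284 -0.002 -0.348] [0.4 0.1 0.2] 0.0359
```

View pics/b0z.png

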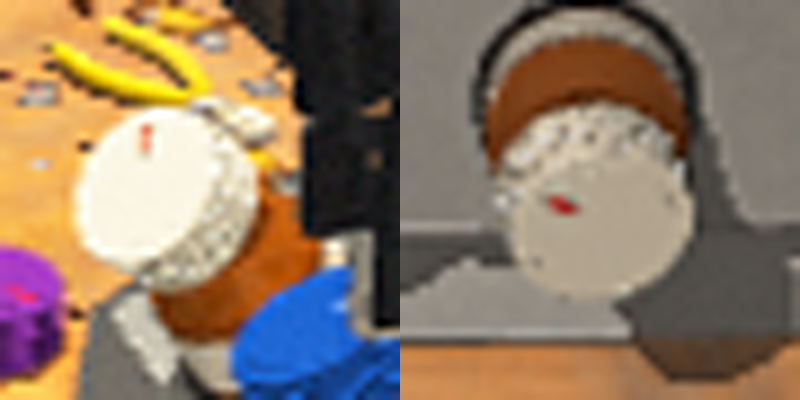

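Run:
```python
from h import *
S=env.snapshot("side");T=env.snapshot("top")
for p,q in(((299.5,191.4),(284.0,194.8)),):
    X=tri([S,T],[p,q]);print(X,proj(S,X)-p,proj(T,X)-q)
# back top edge of face in both views: side zoom(?), top zoom (600,150)
o=lambda z,o0:np.array(z)/8.889+o0-.5
print("back edge",tri([S,T],[o((190,110),(282,170)),o((200,150),(262,170))]))
print("front edge",tri([S,T],[o((135,275),(282,170)),o((200,298),(262,170))]))
print("mark",tri([S,T],[o((147,125),(282,170)),o((147,198),(262,170))]))
```

```text
[ 0.5692802  -0.04982168  0.15279934] [-0.32867413  0.05556704] [ 0.09649741 -0.35505545]
back edge [ 0.58362262 -0.04865138  0.18410165]
front edge [ 0.5553559  -0.05127267  0.12273161]
mark [ 0.57213274 -0.03257404  0.17114399]
```

Emit:
play_rows(
  rows=[
    {"claw":0,"linear":[10,55,0],"yaw":0},
    {"claw":0,"linear":[22,115,0],"yaw":-0.13},
    {"claw":0,"linear":[27,175,0],"yaw":-0.13},
    {"claw":0,"linear":[27,220,30],"yaw":-0.13},
    {"claw":0,"linear":[27,220,67],"yaw":-0.13},
    {"claw":0,"linear":[27,220,67],"yaw":-0.13},
  ],
)

```text
time_s: 11.48
eef_pos: [0.5476, -0.0409, 0.1832]
orientation: [-0.018, 1.0, 0.0, -0.004]
ft_force: [-0.7, -0.4, 0.1]
gripper_width: 0.0004
```

```bash
python3 look.py b1 m
```

```text
11.575 [ 0.5507 -0.0425  0.1866] [-0.077  0.334 -0.173  1.065  0.    -0.112] [0.1 0.1 0.6] 0.0003
```

View pics/b1.png

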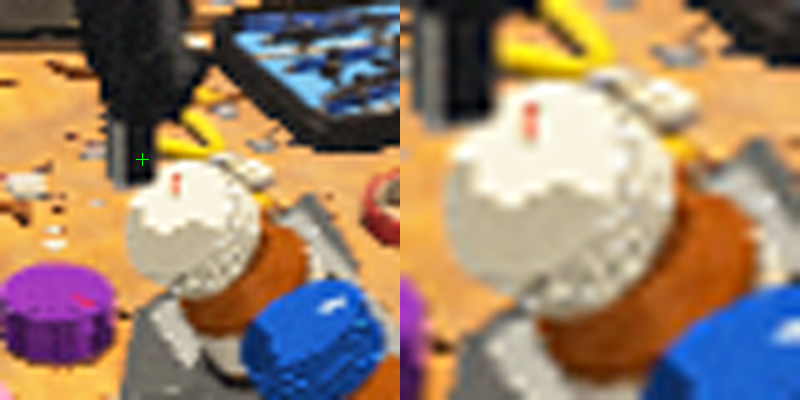

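Emit:
play_rows(
  rows=[
    {"claw":0,"linear":[-8,-4,1],"yaw":0},
    {"claw":0,"linear":[-13,-4,1],"yaw":0},
    {"claw":0,"linear":[-18,-4,1],"yaw":0},
    {"claw":0,"linear":[-21,-4,1],"yaw":0},
    {"claw":0,"linear":[-21,-4,1],"yaw":0},
  ],
)

```text
time_s: 12.2
eef_pos: [0.5723, -0.0468, 0.1854]
orientation: [-0.016, 1.0, -0.0, -0.0]
ft_force: [-0.0, -0.9, 0.3]
gripper_width: 0.0
```

```bash
python3 look.py b2 m
```

```text
12.3 [ 0.5721 -0.0467  0.1854] [-0.081  0.37  -0.121  1.08  -0.    -0.114] [-0.1 -0.7  1.6] -0.0001
```

View pics/b2.png

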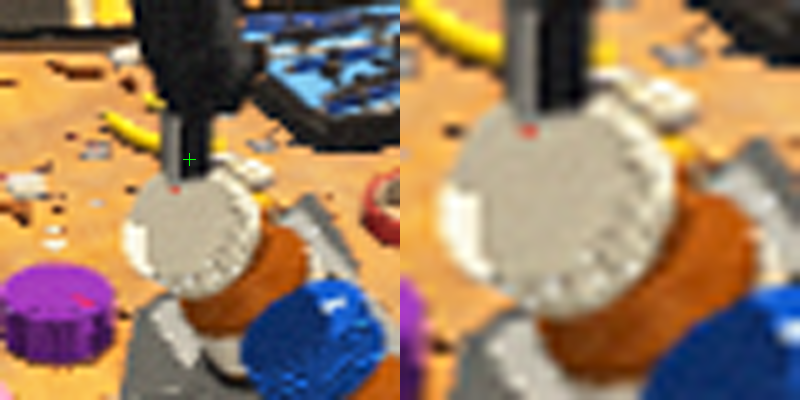

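Emit:
play_rows(
  rows=[
    {"claw":0,"linear":[-4,0,2],"yaw":0},
    {"claw":0,"linear":[-8,0,4],"yaw":0},
    {"claw":0,"linear":[-8,0,4],"yaw":0},
  ],
)

```text
time_s: 12.68
eef_pos: [0.5804, -0.047, 0.1858]
orientation: [-0.016, 1.0, -0.001, 0.002]
ft_force: [-8.8, -1.3, 22.5]
gripper_width: -0.0002
```

```bash
python3 look.py b3 m
```

```text
12.775 [ 0.5804 -0.047   0.1858] [-8.000e-02  3.810e-01 -1.030e-01  1.083e+00 -1.000e-03 -1.130e-01] [-7.4 -2.4 23.2] 0.0002
```

View pics/b3.png

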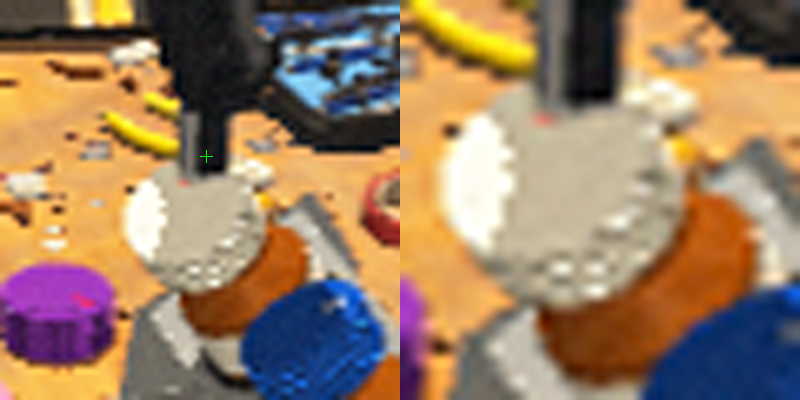

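Emit:
play_rows(
  rows=[
    {"claw":0,"linear":[0,0,-40],"yaw":0},
    {"claw":0,"linear":[0,0,-60],"yaw":0},
  ],
)

```text
time_s: 13.02
eef_pos: [0.5808, -0.0462, 0.2433]
orientation: [-0.017, 1.0, 0.0, 0.001]
ft_force: [0.8, -0.1, -0.2]
gripper_width: 0.0001
```

```bash
python3 look.py b4; python3 mark.py b4; python3 ov.py 0 b4
```

```text
13.125 [ 0.5817 -0.0463  0.2438] [-0.08   0.356  0.013  1.222  0.    -0.113] [-0.2 -0.4 -0.5] 0.0003
b4 6 297.5 185.0 centre xy mm [-1.7 14.1] ang 97.0 bar axis 75.71989813470597
b4 1 310.0 186.0 centre xy mm [ 28.2 -25.4] ang -42.0 bar axis None
b4 1 310.0 191.0 centre xy mm [ 19.6 -46.2] ang -67.0 bar axis None
b4 2 310.0 194.5 centre xy mm [ 13.8 -60.4] ang -77.0 bar axis None
b4 2 309.0 197.5 centre xy mm [  6.4 -69.9] ang -85.0 bar axis None
```

View pics/ov_b4.png

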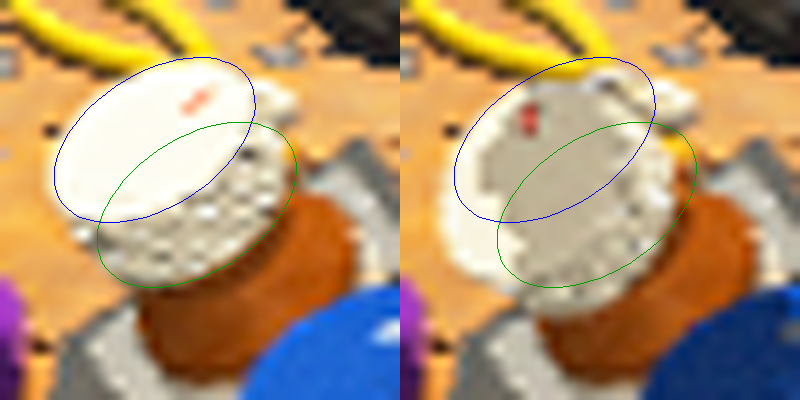

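```bash
python3 ov.py b3 b3
```

```text
(no output)
```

View pics/ov_b3.png

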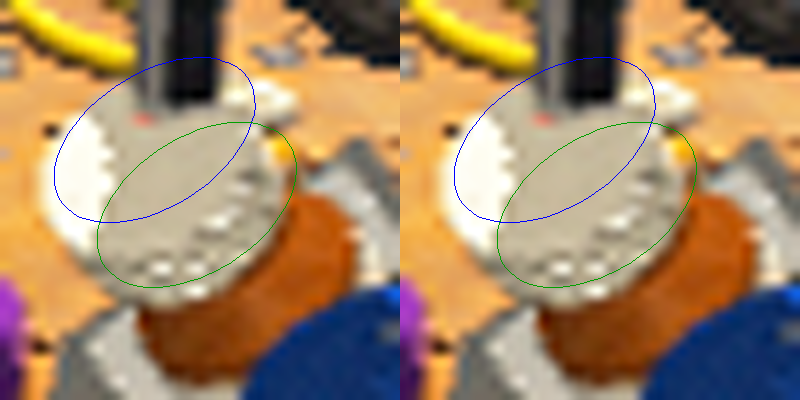

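Emit:
play_rows(
  rows=[
    {"claw":100,"linear":[7,0,0],"yaw":0.1},
    {"claw":100,"linear":[7,0,0],"yaw":0.1},
    {"claw":100,"linear":[7,0,0],"yaw":0.1},
    {"claw":100,"linear":[7,0,30],"yaw":0.1},
    {"claw":100,"linear":[7,0,70],"yaw":0.1},
    {"claw":100,"linear":[7,0,95],"yaw":0.1},
    {"claw":100,"linear":[7,0,95],"yaw":0.1},
    {"claw":40,"linear":[7,0,95],"yaw":0.1},
    {"claw":40,"linear":[7,0,95],"yaw":0.1},
    {"claw":40,"linear":[7,0,95],"yaw":0.1},
  ],
  squeeze=20,
)

```text
time_s: 14.52
eef_pos: [0.5742, -0.0468, 0.1479]
orientation: [0.033, 0.999, -0.0, 0.001]
ft_force: [-0.0, -0.6, 4.1]
gripper_width: 0.0619
```

```bash
python3 look.py b5 m
```

```text
14.625 [ 0.5742 -0.0468  0.1478] [-0.081  0.396 -0.183  0.989 -0.    -0.014] [-0.3 -0.7  5.9] 0.0623
```

View pics/b5.png

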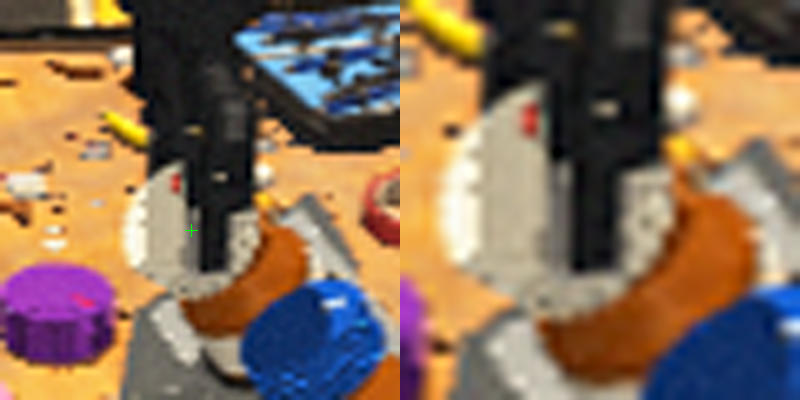

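Emit:
play_rows(
  rows=[
    {"claw":40,"linear":[-4,0,-1],"yaw":0},
    {"claw":40,"linear":[-8,0,-2],"yaw":0},
    {"claw":40,"linear":[-10,0,-2],"yaw":0},
  ],
)

```text
time_s: 15.0
eef_pos: [0.5749, -0.0468, 0.1476]
orientation: [0.033, 0.999, 0.0, -0.008]
ft_force: [-19.2, 0.3, 14.5]
gripper_width: 0.0622
```

```bash
python3 look.py b6 m;python3 ov.py b5 b6
```

```text
15.1 [ 0.5748 -0.0468  0.1477] [-8.100e-02  4.100e-01 -1.610e-01  1.015e+00 -1.000e-03 -1.400e-02] [-17.3   0.8  10.9] 0.0624
```

View pics/ov_b6.png

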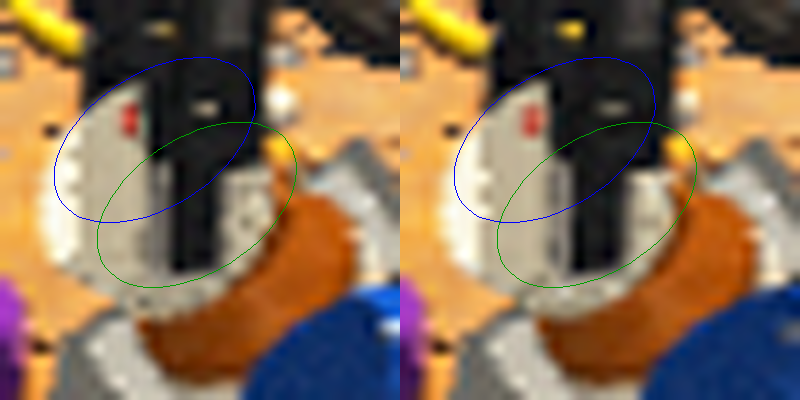

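Emit:
play_rows(
  rows=[
    {"claw":100,"linear":[8,0,0],"yaw":-0.1},
    {"claw":100,"linear":[8,0,-10],"yaw":-0.1},
    {"claw":100,"linear":[6,0,-50],"yaw":-0.1},
    {"claw":0,"linear":[4,-8,-80],"yaw":-0.1},
    {"claw":0,"linear":[4,-8,-80],"yaw":-0.1},
    {"claw":0,"linear":[4,-8,-80],"yaw":-0.1},
    {"claw":0,"linear":[4,-8,-70],"yaw":-0.1},
    {"claw":0,"linear":[4,-8,-45],"yaw":-0.1},
    {"claw":0,"linear":[4,-8,-38],"yaw":-0.1},
    {"claw":0,"linear":[4,-8,-33],"yaw":-0.1},
  ],
  squeeze=30,
)

```text
time_s: 16.4
eef_pos: [0.5785, -0.0551, 0.1846]
orientation: [-0.017, 1.0, -0.0, 0.001]
ft_force: [-10.7, -0.5, 39.1]
gripper_width: 0.0
```

```bash
python3 look.py b7 m
```

```text
16.5 [ 0.5791 -0.0552  0.1853] [-9.500e-02  3.800e-01 -1.050e-01  1.081e+00 -1.000e-03 -1.280e-01] [-5.6  0.1 22.4] -0.0
```

View pics/b7.png

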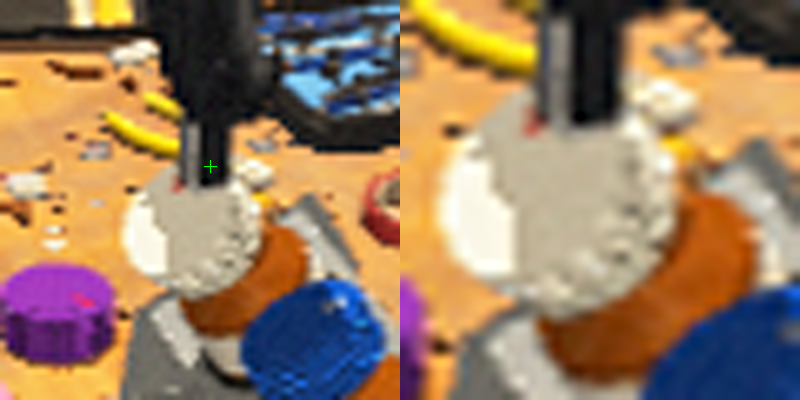

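Emit:
play_rows(
  rows=[
    {"claw":0,"linear":[0,5,-1],"yaw":0},
    {"claw":0,"linear":[0,10,-1],"yaw":0},
    {"claw":0,"linear":[0,15,-1],"yaw":0},
    {"claw":0,"linear":[0,20,-1],"yaw":0},
    {"claw":0,"linear":[0,20,-1],"yaw":0},
  ],
)

```text
time_s: 17.12
eef_pos: [0.5773, -0.0346, 0.1816]
orientation: [-0.017, 1.0, 0.0, -0.001]
ft_force: [-0.1, 0.3, -0.3]
gripper_width: 0.0001
```

```bash
python3 look.py b8 m;python3 ov.py b7 b8
```

```text
17.225 [ 0.5772 -0.0346  0.1814] [-0.06   0.381 -0.114  1.077  0.    -0.094] [0.6 0.6 0.4] 0.0
```

View pics/ov_b8.png

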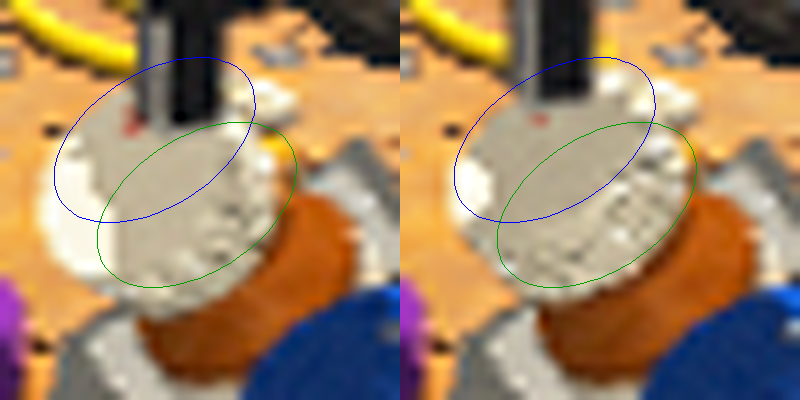

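Emit:
play_rows(
  rows=[
    {"claw":0,"linear":[0,0,-30],"yaw":0},
    {"claw":100,"linear":[0,-12,-60],"yaw":0},
  ],
)

```text
time_s: 17.52
eef_pos: [0.5776, -0.0463, 0.2417]
orientation: [-0.017, 1.0, 0.0, -0.001]
ft_force: [0.5, -0.1, 0.4]
gripper_width: 0.0171
```

```bash
python3 look.py b9;python3 mark.py b9; python3 ov.py 0 b9
```

```text
17.625 [ 0.5802 -0.0477  0.245 ] [-0.082  0.353  0.011  1.224 -0.    -0.114] [ 0.7  0.  -0.3] 0.0322
b9 4 298.8 184.2 centre xy mm [ 2.8 13.8] ang 79.0 bar axis 58.786511636507264
b9 1 311.0 193.0 centre xy mm [ 18.7 -57. ] ang -72.0 bar axis None
b9 7 308.4 197.4 centre xy mm [  5.1 -68.1] ang -86.0 bar axis -159.57630005221571
```

View pics/ov_b9.png

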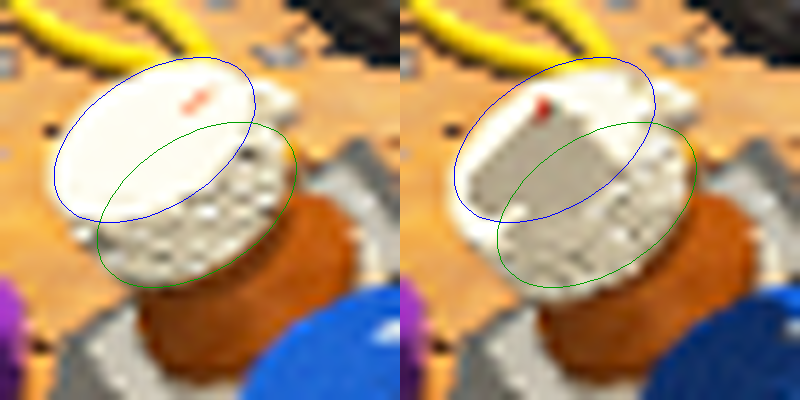

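Emit:
play_rows(
  rows=[
    {"claw":0,"linear":[1,14,0],"yaw":0},
    {"claw":0,"linear":[1,14,0],"yaw":0},
    {"claw":0,"linear":[1,14,20],"yaw":0},
    {"claw":0,"linear":[1,14,51],"yaw":0},
    {"claw":0,"linear":[0,14,60],"yaw":0},
    {"claw":0,"linear":[-1,14,66],"yaw":0},
  ],
)

```text
time_s: 18.48
eef_pos: [0.5773, -0.0323, 0.1779]
orientation: [-0.017, 1.0, 0.0, -0.001]
ft_force: [-13.1, 0.9, 31.9]
gripper_width: -0.0
```

Emit:
play_rows(
  rows=[
    {"claw":0,"linear":[-2.5,-3.5,-1],"yaw":0},
    {"claw":0,"linear":[-4,-7,-2],"yaw":0},
    {"claw":0,"linear":[-5.5,-14,-2],"yaw":0},
    {"claw":0,"linear":[-4,-22,-0.5],"yaw":0},
    {"claw":0,"linear":[-0.5,-28,2.5],"yaw":0},
    {"claw":0,"linear":[-0.5,-28,2.5],"yaw":0},
  ],
)

```text
time_s: 19.23
eef_pos: [0.5791, -0.0567, 0.1777]
orientation: [-0.018, 1.0, 0.004, 0.001]
ft_force: [-8.4, 10.1, 18.9]
gripper_width: 0.0002
```

```bash
python3 look.py c1 m;python3 ov.py b9 c1;python3 mark.py c1
```

```text
19.325 [ 0.5792 -0.0567  0.1777] [-0.102  0.388 -0.114  1.07   0.008 -0.138] [-9.2  9.8 18.9] 0.0004
c1 1 299.0 178.0 centre xy mm [14.2 40.9] ang 71.0 bar axis None
c1 1 311.0 178.0 centre xy mm [44.7  5.9] ang 8.0 bar axis None
c1 1 294.0 197.0 centre xy mm [-30.5 -27.5] ang -138.0 bar axis None
c1 2 309.5 197.5 centre xy mm [  7.6 -71.2] ang -84.0 bar axis None
c1 1 307.0 199.0 centre xy mm [ -0.9 -70.6] ang -91.0 bar axis None
```

View pics/ov_c1.png

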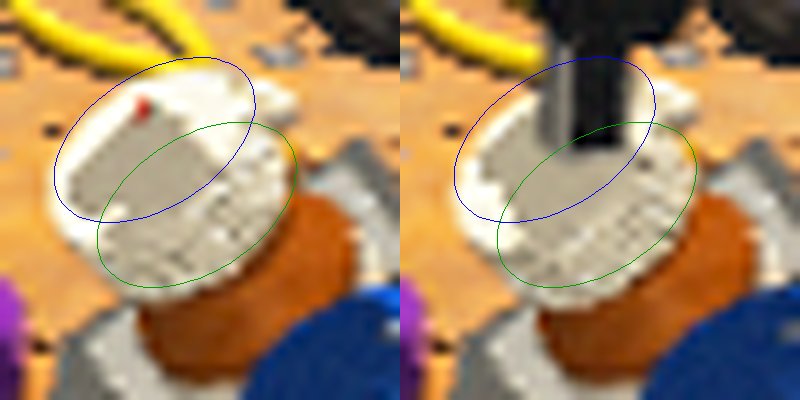

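Emit:
play_rows(
  rows=[
    {"claw":0,"linear":[0,0,-35],"yaw":0},
    {"claw":0,"linear":[0,14,-65],"yaw":0},
  ],
)

```text
time_s: 19.68
eef_pos: [0.5803, -0.0472, 0.2407]
orientation: [-0.016, 1.0, -0.0, 0.001]
ft_force: [1.3, 0.1, -0.0]
gripper_width: -0.0
```

```bash
python3 look.py c2;python3 ov.py b9 c2;python3 mark.py b9 c2
```

```text
19.775 [ 0.5825 -0.0461  0.2434] [-0.079  0.355  0.01   1.218  0.    -0.114] [ 0.3 -1.3 -0.1] -0.0001
b9 4 298.8 184.2 centre xy mm [ 2.8 13.8] ang 79.0 bar axis 58.786511636507264
b9 1 311.0 193.0 centre xy mm [ 18.7 -57. ] ang -72.0 bar axis None
b9 7 308.4 197.4 centre xy mm [  5.1 -68.1] ang -86.0 bar axis -159.57630005221571
c2 1 298.0 182.0 centre xy mm [ 4.7 25.9] ang 80.0 bar axis None
c2 4 299.5 184.5 centre xy mm [ 4.3 10.6] ang 68.0 bar axis -90.2090778139299
c2 1 311.0 194.0 centre xy mm [ 17.1 -61.1] ang -74.0 bar axis None
c2 4 308.5 197.5 centre xy mm [  5.2 -68.6] ang -86.0 bar axis -161.29956024517367
```

View pics/ov_c2.png

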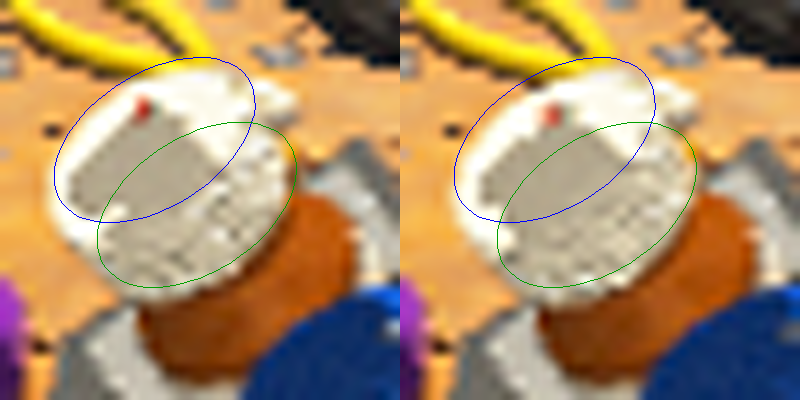

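Run:
```python
from h import *
a=np.array([-.4995,-.025,.866]);a/=np.linalg.norm(a)
x=np.cross(np.cross(a,[1,0,0]),a);x/=np.linalg.norm(x);y=np.cross(a,x)
S=env.snapshot("side");lc=np.array([.579,-.0465,.1562])
for nm,p,h in(("0",(303.5,183.5),7.5),("b9",(298.8,184.2),3.),("c2",(299.5,184.5),3),("b9",(298.8,184.2),5.),("c2",(299.5,184.5),1.5)):
    c=lc+a*(.013+(h-7.5)/1e3);o,r=ray(S,p);q=o+r*((c-o)@a/(r@a))-c
    print(nm,h,q@x*1e3,q@y*1e3,np.degrees(np.arctan2(q@y,q@x)))
```

```text
0 7.5 14.440602563151161 3.801314073756318 14.747850496119877
b9 3.0 1.2499432817558425 20.40649966239257 86.49488581724003
c2 3 2.5455344882073327 17.058625408861733 81.51279421015758
b9 5.0 1.2408842246178315 17.660572360873303 85.9808338653109
c2 1.5 2.5545720943330323 19.112274048229846 82.38689248938847
```

Emit:
play_rows(
  rows=[
    {"claw":100,"linear":[0,0,0],"yaw":-0.1},
    {"claw":100,"linear":[0,0,0],"yaw":-0.2},
    {"claw":100,"linear":[0,0,15],"yaw":-0.2},
    {"claw":100,"linear":[0,0,50],"yaw":-0.2},
    {"claw":100,"linear":[0,0,90],"yaw":-0.2},
    {"claw":100,"linear":[0,0,96],"yaw":-0.2},
    {"claw":40,"linear":[0,0,96],"yaw":-0.2},
    {"claw":40,"linear":[0,0,96],"yaw":-0.2},
    {"claw":40,"linear":[0,0,96],"yaw":-0.2},
    {"claw":40,"linear":[0,0,96],"yaw":-0.2},
  ],
  squeeze=40,
)

```text
time_s: 21.18
eef_pos: [0.5794, -0.045, 0.1441]
orientation: [-0.117, 0.993, 0.002, 0.0]
ft_force: [-2.4, 3.9, -0.8]
gripper_width: 0.0595
```

```bash
python3 look.py c3 m
```

```text
21.275 [ 0.5794 -0.045   0.1441] [-0.08   0.409 -0.172  0.99   0.004 -0.313] [-1.9  5.6 -0. ] 0.0594
```

View pics/c3.png

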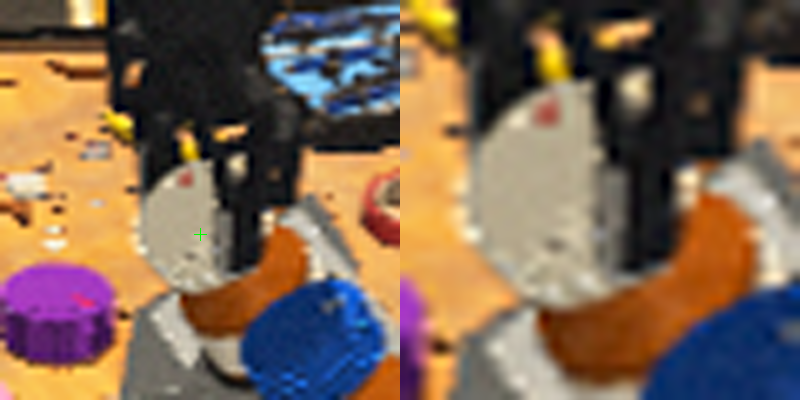

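Emit:
play_rows(
  rows=[
    {"claw":40,"linear":[-1,0,1.5],"yaw":0.1},
    {"claw":40,"linear":[-1,0,2],"yaw":0.2},
    {"claw":40,"linear":[-1.5,0,2.5],"yaw":0.3},
    {"claw":40,"linear":[-1.5,0,2.5],"yaw":0.35},
  ],
)

```text
time_s: 21.78
eef_pos: [0.5813, -0.0433, 0.1431]
orientation: [0.057, 0.998, 0.003, 0.001]
ft_force: [-5.2, 6.6, 6.6]
gripper_width: 0.0585
```

Emit:
play_rows(
  rows=[
    {"claw":100,"linear":[0,0,0],"yaw":0},
    {"claw":100,"linear":[0,0,0],"yaw":-0.05},
    {"claw":100,"linear":[0,0,-30],"yaw":-0.2},
    {"claw":100,"linear":[0,0,-75],"yaw":-0.35},
  ],
)

```text
time_s: 22.28
eef_pos: [0.581, -0.047, 0.2158]
orientation: [-0.119, 0.993, -0.0, -0.001]
ft_force: [0.9, -0.9, -0.1]
gripper_width: 0.085
```

```bash
python3 look.py c4;python3 ov.py c2 c4;python3 mark.py c4
```

```text
22.375 [ 0.5854 -0.0473  0.2217] [-8.000e-02  3.650e-01 -3.100e-02  1.163e+00 -1.000e-03 -3.150e-01] [ 0.8 -0.1  0.7] 0.0852
c4 1 309.0 178.0 centre xy mm [39.7 11.7] ang 16.0 bar axis None
c4 1 311.0 178.0 centre xy mm [44.7  5.9] ang 8.0 bar axis None
c4 1 298.0 182.0 centre xy mm [ 4.7 25.9] ang 80.0 bar axis None
c4 3 300.7 183.7 centre xy mm [ 8.7 10.9] ang 51.0 bar axis -131.04613560519337
c4 1 311.0 193.0 centre xy mm [ 18.7 -57. ] ang -72.0 bar axis None
c4 6 307.8 197.8 centre xy mm [  3.  -68.2] ang -87.0 bar axis -171.7334109911567
c4 1 295.0 198.0 centre xy mm [-29.5 -34.4] ang -131.0 bar axis None
```

View pics/ov_c4.png

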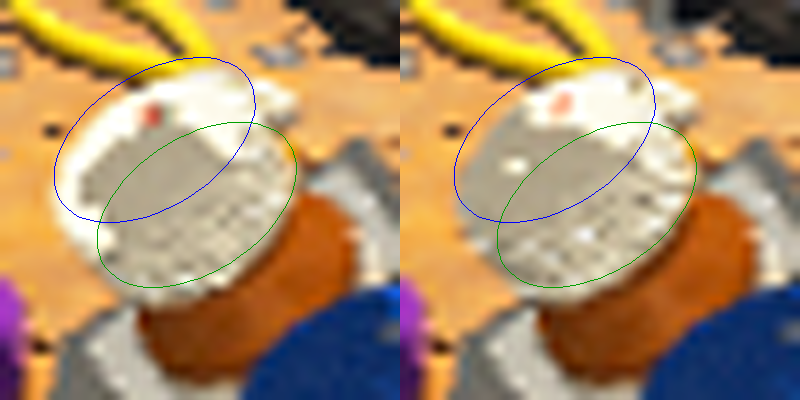

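Emit:
play_rows(
  rows=[
    {"claw":100,"linear":[1,2,45],"yaw":0},
    {"claw":100,"linear":[1,2,73],"yaw":0},
    {"claw":40,"linear":[1,2,73],"yaw":0},
    {"claw":40,"linear":[1,2,73],"yaw":0},
    {"claw":40,"linear":[1,2,73],"yaw":0},
    {"claw":40,"linear":[0,2,75],"yaw":0.1},
    {"claw":40,"linear":[0,2,75.5],"yaw":0.2},
    {"claw":40,"linear":[0,2,76],"yaw":0.3},
    {"claw":40,"linear":[0,2,76],"yaw":0.4},
    {"claw":40,"linear":[0,2,76],"yaw":0.4},
  ],
)

```text
time_s: 23.72
eef_pos: [0.5808, -0.0427, 0.1408]
orientation: [0.083, 0.997, 0.002, 0.0]
ft_force: [-4.7, 4.0, 2.8]
gripper_width: 0.0589
```

Emit:
play_rows(
  rows=[
    {"claw":100,"linear":[0,0,-1],"yaw":0},
    {"claw":100,"linear":[0,0,-1],"yaw":-0.02},
    {"claw":100,"linear":[0,0,-1],"yaw":-0.2},
    {"claw":100,"linear":[0,0,-1],"yaw":-0.4},
    {"claw":40,"linear":[0,0,-1],"yaw":-0.42},
    {"claw":40,"linear":[0,0,-1],"yaw":-0.42},
    {"claw":40,"linear":[0,0,-1],"yaw":-0.42},
  ],
)

```text
time_s: 24.6
eef_pos: [0.5812, -0.0432, 0.1416]
orientation: [-0.125, 0.992, 0.002, 0.001]
ft_force: [-1.8, 4.2, 6.9]
gripper_width: 0.0605
```

```bash
python3 look.py c5 m;python3 mark.py c5
```

```text
24.7 [ 0.5812 -0.0432  0.1415] [-0.076  0.412 -0.174  0.983  0.003 -0.328] [-2.3  4.9  6.2] 0.0599
c5 1 298.0 178.0 centre xy mm [11.6 43.9] ang 75.0 bar axis None
c5 1 308.0 178.0 centre xy mm [37.2 14.6] ang 21.0 bar axis None
c5 7 301.6 184.1 centre xy mm [10.2  6.2] ang 31.0 bar axis -157.35614789057652
c5 3 311.0 196.0 centre xy mm [ 13.8 -69.1] ang -79.0 bar axis -112.39451918929228
c5 1 296.0 199.0 centre xy mm [-28.5 -41.3] ang -125.0 bar axis None
c5 1 309.0 199.0 centre xy mm [  4.  -75.9] ang -87.0 bar axis None
```

View pics/c5.png

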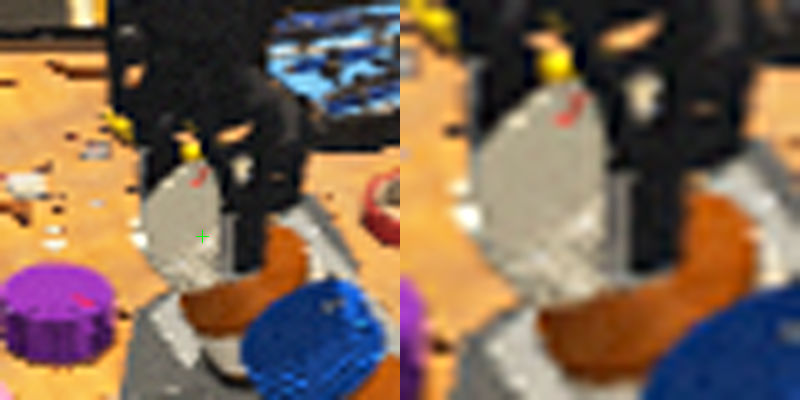

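Emit:
play_rows(
  rows=[
    {"claw":40,"linear":[-1,0,1],"yaw":0.12},
    {"claw":40,"linear":[-1,0,1.5],"yaw":0.24},
    {"claw":40,"linear":[-1.5,0,2],"yaw":0.36},
    {"claw":40,"linear":[-1.5,0,2],"yaw":0.45},
    {"claw":100,"linear":[-0.5,0,1],"yaw":0.45},
    {"claw":100,"linear":[-0.5,0,1],"yaw":0.43},
    {"claw":100,"linear":[-0.5,0,1],"yaw":0.26},
    {"claw":100,"linear":[-0.5,0,1],"yaw":0.08},
    {"claw":40,"linear":[-0.5,0,1],"yaw":0},
    {"claw":40,"linear":[-0.5,0,1],"yaw":0},
    {"claw":40,"linear":[-0.5,0,1],"yaw":0},
  ],
)

```text
time_s: 26.12
eef_pos: [0.5807, -0.0435, 0.1395]
orientation: [-0.126, 0.992, 0.001, -0.0]
ft_force: [-3.1, 5.0, 5.7]
gripper_width: 0.0602
```

```bash
python3 look.py c6 m;python3 mark.py c6|head -4
```

```text
26.225 [ 0.5807 -0.0435  0.1396] [-0.076  0.415 -0.176  0.981  0.002 -0.329] [-2.6  4.6  5.6] 0.0602
c6 3 302.7 184.7 centre xy mm [12.1  0.8] ang 4.0 bar axis -131.78444211284867
c6 3 311.0 196.0 centre xy mm [ 13.8 -69.1] ang -79.0 bar axis -112.39451918929228
c6 1 294.0 197.0 centre xy mm [-30.5 -27.5] ang -138.0 bar axis None
```

View pics/c6.png

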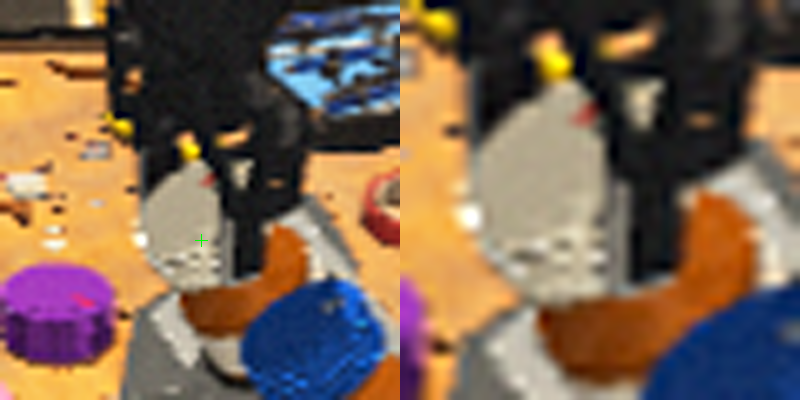

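Emit:
play_rows(
  rows=[
    {"claw":40,"linear":[-1,0,1],"yaw":0.12},
    {"claw":40,"linear":[-1,0,1.5],"yaw":0.24},
    {"claw":40,"linear":[-1.5,0,2],"yaw":0.36},
    {"claw":40,"linear":[-1.5,0,2],"yaw":0.45},
    {"claw":100,"linear":[-0.5,0,1],"yaw":0.45},
    {"claw":100,"linear":[-0.5,0,1],"yaw":0.43},
    {"claw":100,"linear":[-0.5,0,1],"yaw":0.26},
    {"claw":100,"linear":[-0.5,0,1],"yaw":0.08},
    {"claw":40,"linear":[-0.5,0,1],"yaw":0},
    {"claw":40,"linear":[-0.5,0,1],"yaw":0},
    {"claw":40,"linear":[-0.5,0,1],"yaw":0},
  ],
)

```text
time_s: 27.65
eef_pos: [0.5814, -0.0442, 0.1384]
orientation: [-0.126, 0.992, 0.0, -0.0]
ft_force: [-2.1, 1.6, 4.1]
gripper_width: 0.0598
```

Emit:
play_rows(
  rows=[
    {"claw":40,"linear":[-1,0,1],"yaw":0.12},
    {"claw":40,"linear":[-1,0,1.5],"yaw":0.24},
    {"claw":40,"linear":[-1.5,0,2],"yaw":0.36},
    {"claw":40,"linear":[-1.5,0,2],"yaw":0.45},
  ],
)

```text
time_s: 28.15
eef_pos: [0.583, -0.0431, 0.1383]
orientation: [0.098, 0.995, 0.001, 0.0]
ft_force: [-4.3, 3.3, 17.3]
gripper_width: 0.0585
```

Emit:
play_rows(
  rows=[
    {"claw":100,"linear":[0,0,0],"yaw":0},
    {"claw":100,"linear":[0,0,0],"yaw":-0.05},
    {"claw":100,"linear":[0,0,-30],"yaw":-0.2},
    {"claw":100,"linear":[0,0,-80],"yaw":-0.38},
  ],
)

```text
time_s: 28.65
eef_pos: [0.5816, -0.0443, 0.2145]
orientation: [-0.094, 0.996, 0.0, -0.003]
ft_force: [1.0, 0.6, 0.0]
gripper_width: 0.0855
```

```bash
python3 look.py c7;python3 mark.py c7|head -4;python3 ov.py c4 c7
```

```text
28.75 [ 0.5867 -0.0446  0.2213] [-7.600e-02  3.690e-01 -2.600e-02  1.166e+00 -1.000e-03 -2.600e-01] [0.6 0.  0.9] 0.0851
c7 1 308.0 178.0 centre xy mm [37.2 14.6] ang 21.0 bar axis None
c7 2 310.5 178.0 centre xy mm [43.4  7.4] ang 10.0 bar axis None
c7 1 299.0 182.0 centre xy mm [ 7.2 23. ] ang 73.0 bar axis None
c7 3 306.0 185.0 centre xy mm [ 19.9 -10.1] ang -27.0 bar axis -48.1788107593215
```

View pics/ov_c7.png

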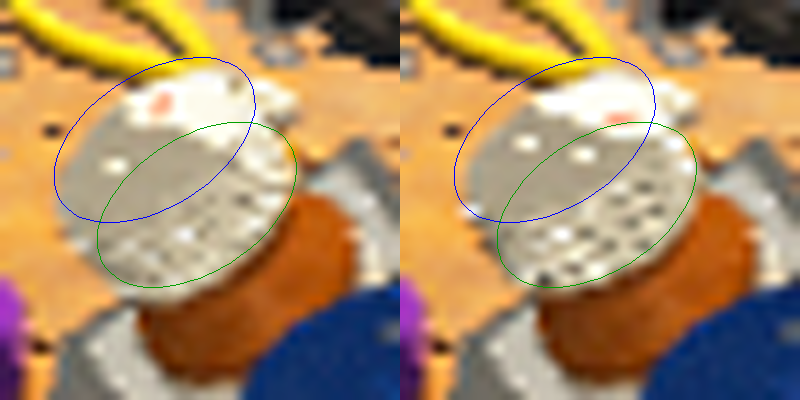

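Emit:
play_rows(
  rows=[
    {"claw":100,"linear":[0,-50,-20],"yaw":0},
    {"claw":100,"linear":[0,-110,-20],"yaw":0},
    {"claw":100,"linear":[0,-170,-20],"yaw":0},
    {"claw":100,"linear":[0,-190,-20],"yaw":0},
  ],
)

```text
time_s: 29.35
eef_pos: [0.6172, -0.2341, 0.2336]
orientation: [-0.089, 0.996, 0.0, -0.002]
ft_force: [0.5, -0.3, -0.2]
gripper_width: 0.0856
```

```bash
python3 look.py d0
cat > dz.py <<'E'
import cv2,numpy as np,sys
k=sys.argv[1]
z=np.load(f"/tmp/{k}.npz");s0=cv2.imread("pics/side0.png");t0=cv2.imread("pics/top0.png")
r=lambda f,x,y:cv2.resize(f[y:y+40,x:x+40],(390,290),interpolation=cv2.INTER_CUBIC)
cv2.imwrite(f"pics/{k}z.png",np.vstack([np.hstack([r(s0,284,172),r(z["S"],284,172)]),np.hstack([r(t0,264,172),r(z["T"],264,172)])]))
E
python3 dz.py d0
```

```text
29.45 [ 0.6172 -0.2327  0.2339] [-0.36   0.503  0.224  1.295 -0.    -0.54 ] [-0.5 -0.9  0.4] 0.0858
```

View pics/d0z.png

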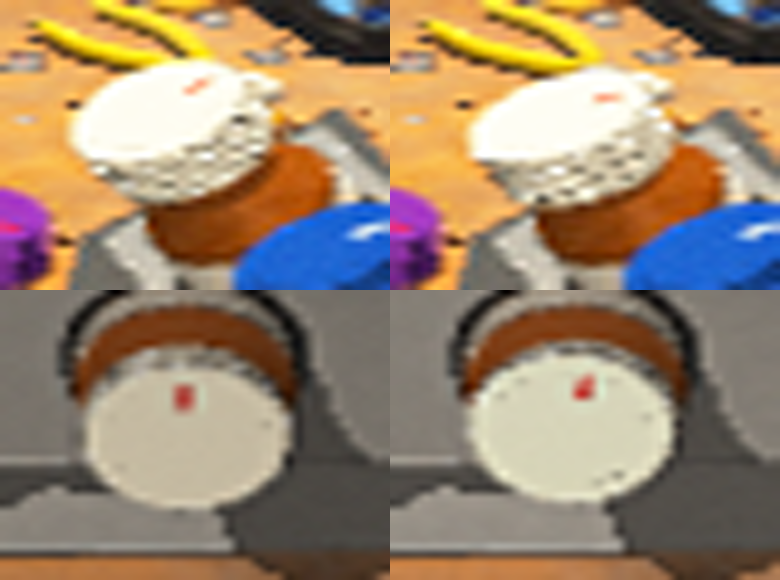

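```bash
cat > d.py <<'E'
from h import *
import sys
a=np.array([-.4995,-.025,.866]);a/=np.linalg.norm(a)
S=env.snapshot("side");T=env.snapshot("top");lc=np.array([.579,-.0465,.1562])
J=np.vstack([np.r_[proj(d,lc+v*1e-3)-proj(d,lc)] for v in np.eye(3) for d in(S,)]),np.vstack([proj(T,lc+v*1e-3)-proj(T,lc) for v in np.eye(3)])
Jm=np.hstack(J).T # 4x3 px per mm
def m(f,hsvS=75,V=150):
    h=cv2.cvtColor(f,cv2.COLOR_BGR2HSV);return ((h[...,1]<hsvS)&(h[...,2]>V)).astype(np.uint8)*255
z=np.load(f"/tmp/{sys.argv[1]}.npz")
s0=cv2.imread("pics/side0.png");t0=cv2.imread("pics/top0.png")
def meas(s,t):
    u=8;S4=cv2.resize(s,None,fx=u,fy=u,interpolation=cv2.INTER_CUBIC);T4=cv2.resize(t,None,fx=u,fy=u,interpolation=cv2.INTER_CUBIC)
    R=[]
    for f,b,ss,v in((S4,(288,174,314,206),85,110),(T4,(270,180,296,206),60,150)):
        mm=np.zeros(f.shape[:2],np.uint8);x0,y0,x1,y1=[q*u for q in b];mm[y0:y1,x0:x1]=m(f,ss,v)[y0:y1,x0:x1]
        mm=cv2.morphologyEx(mm,cv2.MORPH_OPEN,np.ones((33,33),np.uint8))
        cs,_=cv2.findContours(mm,cv2.RETR_EXTERNAL,cv2.CHAIN_APPROX_NONE);c=cv2.convexHull(max(cs,key=cv2.contourArea))
        M=cv2.moments(c);R+= [M["m10"]/M["m00"]/u,M["m01"]/M["m00"]/u];print(np.array(cv2.boundingRect(c))/u)
    return np.array(R)
A=meas(s0,t0);B=meas(z["S"],z["T"]);D=B-A
print("dpx",D);sol=np.linalg.lstsq(Jm,D,rcond=None);print("d mm",sol[0],"inward",-sol[0]@a, "res",Jm@sol[0]-D)
ja=Jm@(-a);print("px per mm inward",ja,"inward 1D",ja@D/(ja@ja))
E
python3 d.py d0
```

```text
[291.75  181.5    19.5    18.125]
[272.875 182.875  20.625  19.25 ]
[292.375 182.625  20.125  17.25 ]
[271.75  181.375  21.125  20.25 ]
dpx [ 0.65348091  1.18937972 -0.58976978 -0.99068756]
d mm [ 3.49258733  1.89891325 -5.72927587] inward 6.753298761417087 res [ 0.15816673 -0.0276345  -0.03893949  0.14233891]
px per mm inward [ 0.1420741   0.21723298 -0.00288641 -0.11648724] inward 1D 5.785097532886068
```

Emit:
play_rows(
  rows=[
    {"claw":100,"linear":[0,-140,0],"yaw":0},
    {"claw":100,"linear":[0,-80,0],"yaw":-0.05},
  ],
)

```text
time_s: 29.8
eef_pos: [0.6326, -0.3097, 0.2357]
orientation: [-0.117, 0.993, 0.0, -0.0]
ft_force: [-0.1, 0.3, 1.6]
gripper_width: 0.0854
```

Emit:
play_rows(
  rows=[
    {"claw":100,"linear":[-3,60,0],"yaw":0},
    {"claw":100,"linear":[-6,120,0],"yaw":0},
    {"claw":100,"linear":[-9,180,0],"yaw":0},
    {"claw":100,"linear":[-12,240,0],"yaw":0},
    {"claw":100,"linear":[-13,270,20],"yaw":0},
    {"claw":100,"linear":[-13,270,60],"yaw":-0.02},
  ],
)

```text
time_s: 30.55
eef_pos: [0.5828, -0.0391, 0.1778]
orientation: [-0.13, 0.992, 0.0, 0.002]
ft_force: [0.1, -0.7, -0.4]
gripper_width: 0.0853
```

```bash
python3 look.py d1 m
```

```text
30.65 [ 0.5783 -0.0408  0.1725] [-0.071  0.394 -0.118  1.068  0.    -0.328] [-0.3 -0.7 -0.4] 0.0854
```

Emit:
play_rows(
  rows=[
    {"claw":100,"linear":[-1,-3,25],"yaw":0},
    {"claw":100,"linear":[-1,-3,36],"yaw":0},
    {"claw":40,"linear":[-1,-3,36],"yaw":0},
    {"claw":40,"linear":[-1,-3,36],"yaw":0},
    {"claw":40,"linear":[-1,-3,36],"yaw":0},
    {"claw":40,"linear":[-1,-3,36],"yaw":0},
  ],
)

```text
time_s: 31.4
eef_pos: [0.5839, -0.0453, 0.1412]
orientation: [-0.127, 0.992, 0.001, -0.0]
ft_force: [-3.1, 4.8, 1.8]
gripper_width: 0.06
```

Emit:
play_rows(
  rows=[
    {"claw":40,"linear":[-1,0,1],"yaw":0.12},
    {"claw":40,"linear":[-1,0,1.5],"yaw":0.24},
    {"claw":40,"linear":[-1.5,0,2],"yaw":0.36},
    {"claw":40,"linear":[-1.5,0,2],"yaw":0.45},
    {"claw":100,"linear":[-0.5,0,0.5],"yaw":0.45},
    {"claw":100,"linear":[-0.5,0,0.5],"yaw":0.43},
    {"claw":100,"linear":[-0.5,0,0.5],"yaw":0.26},
    {"claw":100,"linear":[-0.5,0,0.5],"yaw":0.08},
    {"claw":40,"linear":[-0.5,0,0.5],"yaw":0},
    {"claw":40,"linear":[-0.5,0,0.5],"yaw":0},
    {"claw":40,"linear":[-0.5,0,0.5],"yaw":0},
  ],
)

```text
time_s: 32.78
eef_pos: [0.5845, -0.0449, 0.1402]
orientation: [-0.127, 0.992, 0.002, -0.0]
ft_force: [-1.5, 5.6, 2.8]
gripper_width: 0.0596
```

Emit:
play_rows(
  rows=[
    {"claw":40,"linear":[-1,0,1],"yaw":0.12},
    {"claw":40,"linear":[-1,0,1.5],"yaw":0.24},
    {"claw":40,"linear":[-1.5,0,2],"yaw":0.36},
    {"claw":40,"linear":[-1.5,0,2],"yaw":0.45},
  ],
)

```text
time_s: 33.28
eef_pos: [0.5913, -0.0465, 0.1397]
orientation: [0.097, 0.995, -0.0, 0.005]
ft_force: [9.0, -2.7, -0.6]
gripper_width: 0.0588
```

```bash
python3 look.py d2 m; python3 -c "
from h import *
print(env.state()['moment'])"
```

```text
33.375 [ 0.5915 -0.0466  0.1397] [-0.078  0.424 -0.16   0.977 -0.001  0.116] [ 7.4 -1.2  0.7] 0.0587
[ 0.18007454 -1.41177115  1.07813659]
```

View pics/d2.png

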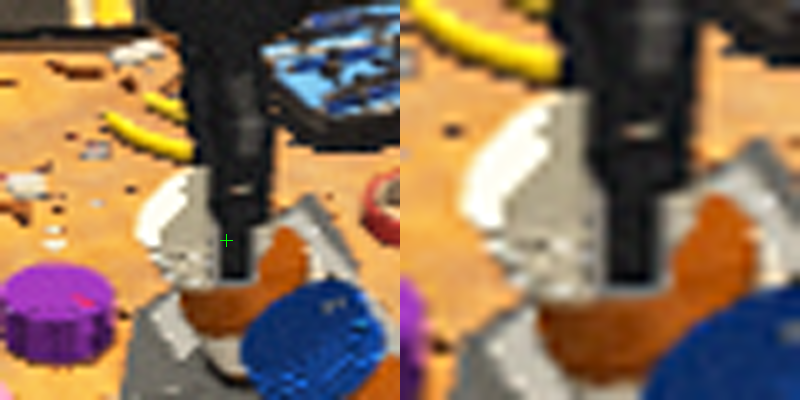

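Emit:
play_rows(
  rows=[
    {"claw":100,"linear":[3,0,0],"yaw":0},
    {"claw":100,"linear":[5,0,0],"yaw":-0.05},
    {"claw":100,"linear":[5,0,-30],"yaw":-0.2},
    {"claw":100,"linear":[5,0,-80],"yaw":-0.3},
  ],
)

```text
time_s: 33.88
eef_pos: [0.579, -0.0453, 0.2164]
orientation: [-0.053, 0.999, 0.0, -0.003]
ft_force: [1.1, 0.4, 0.8]
gripper_width: 0.0854
```

```bash
python3 look.py d3;python3 mark.py d3|head -6;python3 ov.py c7 d3
```

```text
33.975 [ 0.584  -0.0457  0.2232] [-7.80e-02  3.65e-01 -2.80e-02  1.17e+00 -1.00e-03 -1.82e-01] [ 0.1 -0.4  0.2] 0.0853
d3 1 308.0 178.0 centre xy mm [37.2 14.6] ang 21.0 bar axis None
d3 2 298.5 182.0 centre xy mm [ 6.  24.5] ang 76.0 bar axis None
d3 4 306.0 186.5 centre xy mm [ 17.3 -16.4] ang -43.0 bar axis 176.59853098935628
d3 1 308.0 199.0 centre xy mm [  1.5 -73.3] ang -89.0 bar axis None
```

View pics/ov_d3.png

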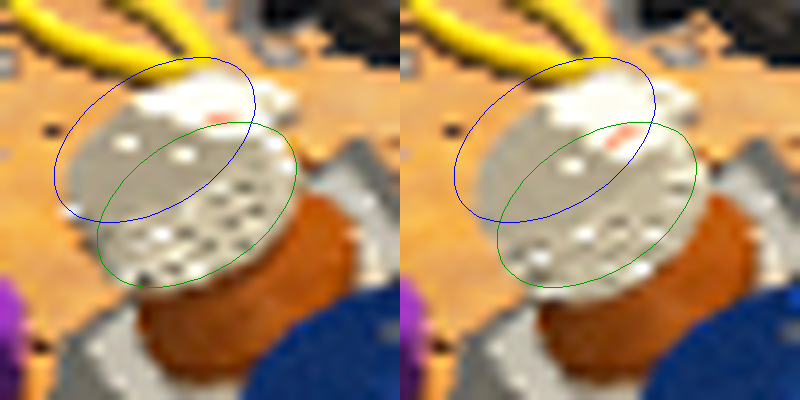

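Emit:
play_rows(
  rows=[
    {"claw":100,"linear":[0,-50,-20],"yaw":0},
    {"claw":100,"linear":[0,-110,-20],"yaw":0},
    {"claw":100,"linear":[0,-170,-20],"yaw":0},
  ],
)

```text
time_s: 34.45
eef_pos: [0.598, -0.2153, 0.2363]
orientation: [-0.052, 0.999, 0.0, -0.001]
ft_force: [0.6, 0.3, 0.8]
gripper_width: 0.0852
```

```bash
python3 look.py d4; python3 dz.py d4; python3 d.py d4
```

```text
34.55 [ 0.5979 -0.2197  0.2353] [-0.351  0.46   0.155  1.268 -0.003 -0.447] [-0.4  0.2 -0.5] 0.0851
[291.75  181.5    19.5    18.125]
[272.875 182.875  20.625  19.25 ]
[293.25 181.5   20.    19.75]
[272.875 180.75   20.75   20.125]
dpx [ 1.80616325  1.17698703  0.1529221  -1.6072397 ]
d mm [ 5.74249286 -0.31730845 -4.97722816] inward 7.170430767053468 res [-0.06126859  0.01070469  0.01508388 -0.05513741]
px per mm inward [ 0.1420741   0.21723298 -0.00288641 -0.11648724] inward 1D 8.635534816361767
```

View pics/d4z.png

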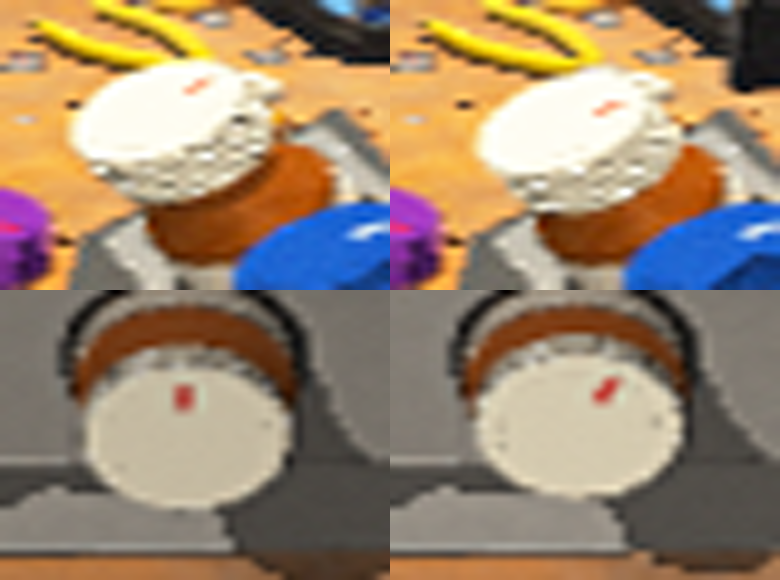

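Emit:
play_rows(
  rows=[
    {"claw":100,"linear":[0,60,0],"yaw":0},
    {"claw":100,"linear":[0,120,0],"yaw":0},
    {"claw":100,"linear":[0,170,10],"yaw":-0.1},
    {"claw":100,"linear":[0,171,50],"yaw":-0.2},
    {"claw":100,"linear":[0,171,50],"yaw":-0.2},
    {"claw":100,"linear":[0,171,50],"yaw":-0.2},
  ],
)

```text
time_s: 35.4
eef_pos: [0.5812, -0.0436, 0.1884]
orientation: [-0.151, 0.989, -0.0, -0.0]
ft_force: [0.2, 0.4, 0.4]
gripper_width: 0.0856
```

Emit:
play_rows(
  rows=[
    {"claw":100,"linear":[2,0,35],"yaw":0},
    {"claw":100,"linear":[2,0,50],"yaw":0},
    {"claw":40,"linear":[2,0,50],"yaw":0},
    {"claw":40,"linear":[2,0,50],"yaw":0},
    {"claw":40,"linear":[2,0,50],"yaw":0},
    {"claw":40,"linear":[1.5,0,50.5],"yaw":0.12},
    {"claw":40,"linear":[1.5,0,51],"yaw":0.24},
    {"claw":40,"linear":[1.5,0,51],"yaw":0.36},
    {"claw":40,"linear":[1.5,0,51],"yaw":0.42},
  ],
)

```text
time_s: 36.52
eef_pos: [0.583, -0.044, 0.1388]
orientation: [0.057, 0.998, 0.001, 0.003]
ft_force: [4.4, -2.4, 1.3]
gripper_width: 0.0589
```

```bash
python3 look.py e1 m; python3 -c "
from h import *
print(env.state()['moment'])"
```

```text
36.625 [ 0.5834 -0.0441  0.1388] [-0.076  0.414 -0.179  0.97   0.001  0.038] [ 3.7 -2.   3.8] 0.059
[ 0.02458797 -0.88131886  0.86386307]
```

View pics/e1.png

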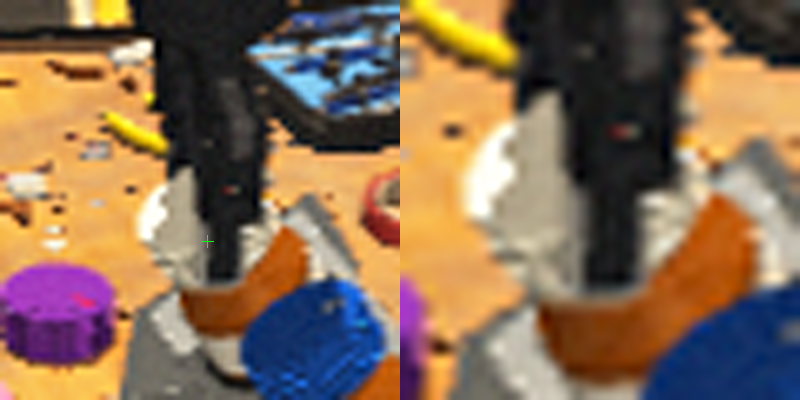

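Emit:
play_rows(
  rows=[
    {"claw":100,"linear":[0,0,0],"yaw":0},
    {"claw":100,"linear":[0,0,0],"yaw":-0.05},
    {"claw":100,"linear":[0,0,-40],"yaw":-0.1},
    {"claw":100,"linear":[0,-20,-90],"yaw":-0.1},
    {"claw":100,"linear":[0,-80,-100],"yaw":-0.1},
    {"claw":100,"linear":[0,-140,-100],"yaw":-0.1},
    {"claw":100,"linear":[0,-170,-100],"yaw":-0.1},
  ],
)

```text
time_s: 37.5
eef_pos: [0.5588, -0.2153, 0.2367]
orientation: [0.01, 1.0, 0.0, -0.001]
ft_force: [-0.9, 1.0, 0.7]
gripper_width: 0.0853
```

```bash
python3 look.py e2; python3 dz.py e2; python3 d.py e2
python3 - <<'E'
import cv2,numpy as np
z=np.load("/tmp/e2.npz")
cv2.imwrite("pics/e2b.png",np.hstack([cv2.resize(z["T"][172:212,262:302],(400,400),interpolation=cv2.INTER_CUBIC),cv2.resize(z["S"][172:212,284:324],(400,400),interpolation=cv2.INTER_CUBIC)]))
E
```

```text
37.6 [ 0.5588 -0.2157  0.2363] [-0.368  0.391  0.047  1.229 -0.    -0.347] [0.3 0.7 0.4] 0.0852
[291.75  181.5    19.5    18.125]
[272.875 182.875  20.625  19.25 ]
[293.125 182.5    19.75   18.625]
[272.75  180.75   20.625  20.25 ]
dpx [ 1.05852764  1.74434101 -0.08541939 -1.46215223]
d mm [ 4.81500177  0.59480589 -7.12338703] inward 8.588467795538806 res [ 0.28460849 -0.04972608 -0.07006852  0.25612759]
px per mm inward [ 0.1420741   0.21723298 -0.00288641 -0.11648724] inward 1D 8.64560796313299
```

View pics/e2b.png

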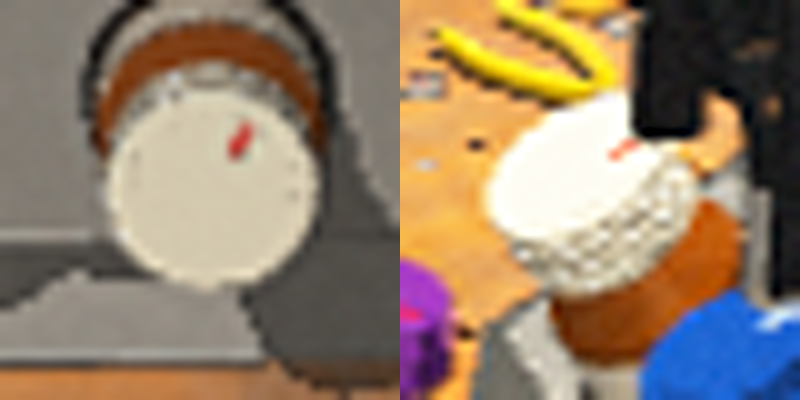

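```bash
cat > ang.py <<'E'
from h import *
import sys
a0=np.array([-.4995,-.025,.866]);a0/=np.linalg.norm(a0)
T=env.snapshot("top");lc0=np.array([.579,-.0465,.1562])
for k,d in zip(sys.argv[1::2],map(float,sys.argv[2::2])):
    f=cv2.imread("pics/top0.png") if k=="0" else np.load(f"/tmp/{k}.npz")["T"]
    u=8;F=cv2.resize(f,None,fx=u,fy=u,interpolation=cv2.INTER_CUBIC);i=F.astype(int)
    def cut(m,b):
        mm=np.zeros(m.shape,np.uint8);x0,y0,x1,y1=[q*u for q in b];mm[y0:y1,x0:x1]=m[y0:y1,x0:x1];return mm
    red=cut(((i[...,2]-i[...,1]>40)&(i[...,2]-i[...,0]>40)).astype(np.uint8),(276,182,292,195))
    n,l,st,ce=cv2.connectedComponentsWithStats(red);j=1+np.argmax(st[1:,4]);v,uu=np.nonzero(l==j)
    h=cv2.cvtColor(F,cv2.COLOR_BGR2HSV)
    w=cut(((h[...,1]<60)&(h[...,2]>150)).astype(np.uint8),(268,178,298,206));w=cv2.morphologyEx(w,cv2.MORPH_OPEN,np.ones((41,41),np.uint8))
    cs,_=cv2.findContours(w,0,1);c=cv2.convexHull(max(cs,key=cv2.contourArea));el=cv2.fitEllipse(c)
    for yw in(-.025,):
        a=a0
        x=np.cross(np.cross(a,[.9995,.033,0]),a);x/=np.linalg.norm(x);y=np.cross(a,x)
        C=lc0+a*(.013-d/1e3)
        def pl(p):
            o,r=ray(T,((p[0]+.5)/u-.5,(p[1]+.5)/u-.5));return o+r*((C-o)@a/(r@a))
        E=np.array([[ (pl(p)-C)@x,(pl(p)-C)@y] for p in c[:,0]])*1e3
        (ex,ey),(A,B),_=cv2.fitEllipse(E.astype(np.float32))
        P=np.array([[ (pl(p)-C)@x,(pl(p)-C)@y] for p in zip(uu,v)])*1e3-[ex,ey]
        m=P.mean(0);r=np.hypot(*P.T);o=P[r>np.percentile(r,80)].mean(0);w_=np.linalg.svd(P-m)[2][0]
        print(k,"fit ctr",round(ex,1),round(ey,1),"diam",round(A,1),round(B,1),"bar ctr",m.round(1),"ang",np.degrees(np.arctan2(m[1],m[0])).round(1),"outer ang",np.degrees(np.arctan2(o[1],o[0])).round(1),"r",r.min().round(1),r.max().round(1),"axis",np.degrees(np.arctan(w_[1]/w_[0])).round(1))
E
python3 ang.py 0 0 b0 0 d0 6.5 d4 8.6 e2 8.6
```

```text
0 fit ctr 0.8 2.0 diam 58.0 61.0 bar ctr [16.9 -0.3] ang -1.0 outer ang -0.4 r 11.6 22.3 axis 2.3
b0 fit ctr -2.0 -0.4 diam 56.1 63.8 bar ctr [1.2 9.6] ang 83.0 outer ang 78.7 r 4.2 14.4 axis 61.5
d0 fit ctr 2.1 3.3 diam 60.4 62.2 bar ctr [17.2 -4.6] ang -15.0 outer ang -15.4 r 12.7 23.6 axis -16.4
d4 fit ctr 3.6 1.0 diam 60.0 62.3 bar ctr [14.  -8.6] ang -31.7 outer ang -30.9 r 10.3 22.8 axis -26.9
e2 fit ctr 2.8 1.9 diam 60.0 61.8 bar ctr [14.4 -9.3] ang -32.9 outer ang -32.0 r 11.1 23.1 axis -29.0
```

Emit:
play_rows(
  rows=[
    {"claw":100,"linear":[-6,60,0],"yaw":-0.05},
    {"claw":100,"linear":[-12,120,0],"yaw":-0.15},
    {"claw":100,"linear":[-16,169,10],"yaw":-0.28},
    {"claw":100,"linear":[-16,169,50],"yaw":-0.28},
    {"claw":100,"linear":[-16,169,75],"yaw":-0.28},
    {"claw":100,"linear":[-16,169,98],"yaw":-0.28},
    {"claw":100,"linear":[-16,169,99],"yaw":-0.28},
  ],
  squeeze=45,
)

```text
time_s: 38.62
eef_pos: [0.5768, -0.0427, 0.136]
orientation: [-0.132, 0.991, 0.001, -0.002]
ft_force: [0.2, -0.6, 1.3]
gripper_width: 0.0855
```

Emit:
play_rows(
  rows=[
    {"claw":40,"linear":[-3,-1,-1],"yaw":0},
    {"claw":40,"linear":[-3,-1,-1],"yaw":0},
    {"claw":40,"linear":[-3,-1,-1],"yaw":0},
    {"claw":40,"linear":[-3,-1,-1],"yaw":0.1},
    {"claw":40,"linear":[-3,-1,-1],"yaw":0.2},
    {"claw":40,"linear":[-3,-1,-1],"yaw":0.3},
    {"claw":40,"linear":[-3,-1,-1],"yaw":0.38},
  ],
)

```text
time_s: 39.5
eef_pos: [0.5838, -0.0441, 0.1411]
orientation: [0.057, 0.998, 0.001, 0.002]
ft_force: [3.3, -0.6, 4.3]
gripper_width: 0.0587
```

Emit:
play_rows(
  rows=[
    {"claw":100,"linear":[0,0,0],"yaw":0},
    {"claw":100,"linear":[0,0,0],"yaw":-0.03},
    {"claw":100,"linear":[0,0,-40],"yaw":-0.1},
    {"claw":100,"linear":[0,-20,-90],"yaw":-0.1},
    {"claw":100,"linear":[0,-80,-120],"yaw":-0.1},
    {"claw":100,"linear":[0,-140,-120],"yaw":-0.1},
    {"claw":100,"linear":[0,-200,-120],"yaw":-0.1},
    {"claw":100,"linear":[0,-200,-120],"yaw":-0.1},
  ],
)

```text
time_s: 40.5
eef_pos: [0.5577, -0.2477, 0.2583]
orientation: [0.011, 1.0, -0.0, -0.0]
ft_force: [0.3, 0.6, -0.1]
gripper_width: 0.0855
```

```bash
python3 look.py e3; python3 d.py e3;python3 ang.py e3 8.6; python3 dz.py e3
```

```text
40.6 [ 0.5582 -0.2439  0.2583] [-0.412  0.402  0.122  1.292  0.    -0.394] [0.1 1.3 0. ] 0.085
[291.75  181.5    19.5    18.125]
[272.875 182.875  20.625  19.25 ]
[293.25  181.5    19.875  19.625]
[272.75 180.75  20.5   20.25]
dpx [ 1.57161649  1.12937504 -0.14543506 -1.45660746]
d mm [ 5.30826295  0.52742347 -5.19336721] inward 7.161827988258752 res [-0.05221216  0.00912238  0.01285425 -0.04698727]
px per mm inward [ 0.1420741   0.21723298 -0.00288641 -0.11648724] inward 1D 7.8900208022949085
e3 fit ctr 3.0 2.1 diam 60.5 61.7 bar ctr [14.2 -9.5] ang -33.7 outer ang -32.6 r 11.0 23.0 axis -28.4
```

View pics/e3z.png

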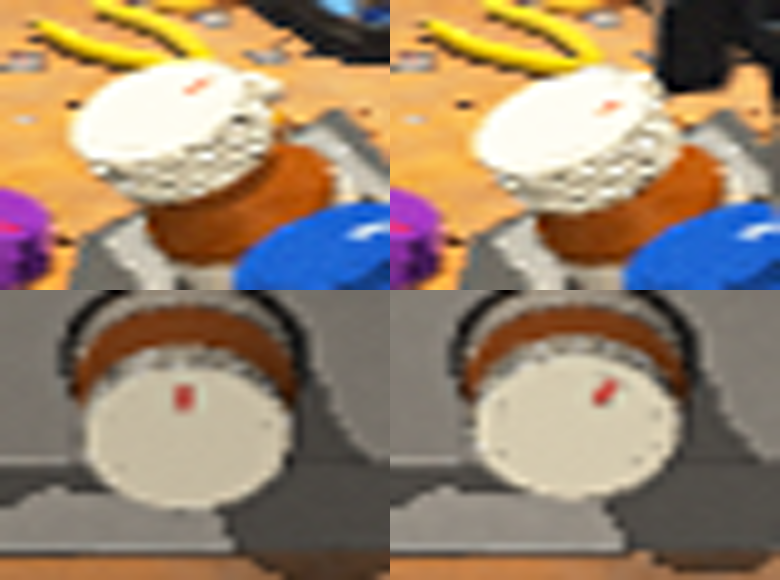

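Emit:
play_rows(
  rows=[
    {"claw":0,"linear":[-2,50,0],"yaw":0},
    {"claw":0,"linear":[-5,110,0],"yaw":0},
    {"claw":0,"linear":[-7,170,0],"yaw":0},
    {"claw":0,"linear":[-7,197,20],"yaw":0},
    {"claw":0,"linear":[-7,197,60],"yaw":0},
    {"claw":0,"linear":[-7,197,80],"yaw":0},
    {"claw":0,"linear":[-7,197,86],"yaw":0},
    {"claw":0,"linear":[-7,197,88],"yaw":0},
  ],
)

```text
time_s: 41.75
eef_pos: [0.5693, -0.0458, 0.1712]
orientation: [0.008, 1.0, -0.0, 0.0]
ft_force: [0.1, 0.4, 0.2]
gripper_width: -0.0
```

Emit:
play_rows(
  rows=[
    {"claw":0,"linear":[0,0,2],"yaw":0},
    {"claw":0,"linear":[0,0,4],"yaw":0},
    {"claw":0,"linear":[0,0,4],"yaw":0},
  ],
)

```text
time_s: 42.12
eef_pos: [0.57, -0.0465, 0.169]
orientation: [0.008, 1.0, 0.0, 0.002]
ft_force: [-1.7, 0.1, 6.8]
gripper_width: 0.0002
```

Emit:
play_rows(
  rows=[
    {"claw":0,"linear":[0,0,6],"yaw":0},
    {"claw":0,"linear":[0,0,0],"yaw":0},
    {"claw":0,"linear":[0,0,-50],"yaw":0},
    {"claw":0,"linear":[0,-30,-90],"yaw":0},
    {"claw":0,"linear":[0,-90,-90],"yaw":0},
    {"claw":0,"linear":[0,-150,-90],"yaw":0},
    {"claw":0,"linear":[0,-200,-90],"yaw":0},
    {"claw":0,"linear":[0,-200,-90],"yaw":0},
  ],
)

```text
time_s: 43.12
eef_pos: [0.5655, -0.2503, 0.2569]
orientation: [0.011, 1.0, -0.001, 0.0]
ft_force: [0.1, -0.1, 0.1]
gripper_width: -0.0003
```

```bash
python3 look.py e4; python3 d.py e4;python3 ang.py e4 8.6; python3 dz.py e4; python3 -c "
import cv2,numpy as np
cv2.imwrite('pics/fin.png',np.load('/tmp/e4.npz')['S'])"
```

```text
43.225 [ 0.5656 -0.247   0.2569] [-4.120e-01  4.160e-01  1.410e-01  1.295e+00  1.000e-03 -3.940e-01] [-0.6  0.4 -0. ] -0.0002
[291.75  181.5    19.5    18.125]
[272.875 182.875  20.625  19.25 ]
[293.125 181.5    19.875  19.625]
[272.75  180.75   20.5    20.375]
dpx [ 1.56786239  1.08467457 -0.16273907 -1.43262333]
d mm [ 5.25296908  0.56337806 -5.05511702] inward 7.015388847075302 res [-0.06794064  0.01187042  0.01672649 -0.06114179]
px per mm inward [ 0.1420741   0.21723298 -0.00288641 -0.11648724] inward 1D 7.729585685395373
e4 fit ctr 2.5 2.3 diam 59.8 61.2 bar ctr [14.7 -9.7] ang -33.3 outer ang -32.3 r 11.6 23.4 axis -28.5
```

View pics/e4z.png

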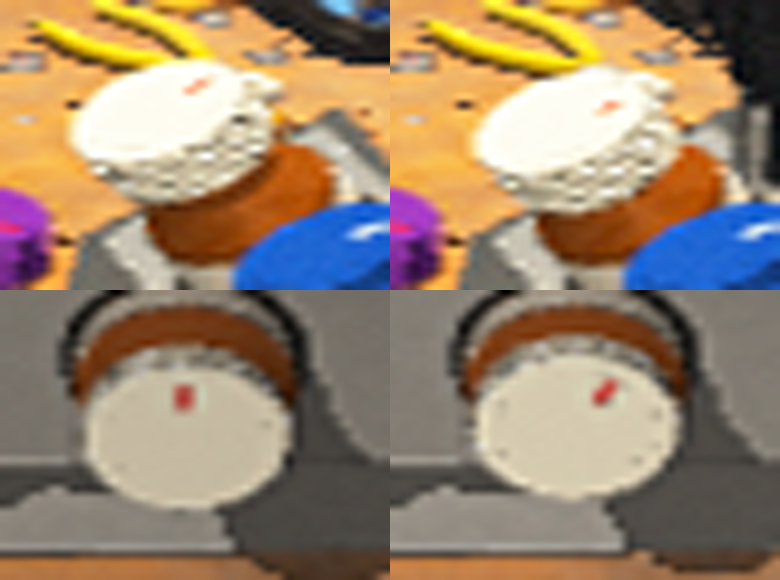

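View pics/fin.png

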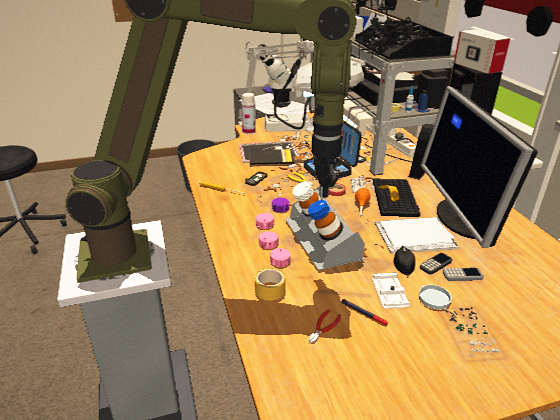

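```bash
python3 -c "
from rig import env
print(env.hand_in())"
```

```text
the job is handed in; nothing more can be done
None
```

I turned the lid backward until it dropped, screwed it forward to what looks like its stop, released it, and handed the job in at about 43 s. The last checks suggest it is home, but the camera evidence is coarse, and I never caught the moment of the drop.

**What I did**
- The moves only allow yaw about a vertical tool, so I could not line the gripper up with the 30° lean.
- The first backward grip strokes tilted the lid badly forward on the neck. I straightened it by pressing and dragging the closed fingers across its back edge. It then dropped.
- I screwed it forward in short re-gripped strokes, with a final light press of about 7 N on the top.

**Last checks**
- **Angle:** the mark went from about 0° to about −32°. The last three strokes all ended at −32° to −33° with a wrist moment of about 1 N·m in the two I read, which looks like the stop. The limit is about −26°, so only some 6° is spare, with a measuring error of a few degrees.
- **Depth:** the images put the lid 7 to 8.6 mm further in than at the start, so its centre is near the rim plane. The final press met the lid's top about 1.4 mm lower than I had worked out for a lid fully home.
- **Release:** the gripper was clear of everything and the force read zero.
- **Bystanders:** they looked unmoved in the side view, but I did not measure them.

**Not certain**
- **First thread start:** I judged the drop from pictures afterwards. The mark read about 80° then, around the 79° limit, but the side view is poor at that angle. The lid came back forward through that range on the thread.
- **Squareness:** I could not measure this finely, only see that the lid looks square.
- **Blue lid:** the images put it about 115 mm from the white lid, where the text says 136 mm, and it leaned differently from the open jar.
- **Force peak:** one press with the closed fingers briefly showed 39 N along z, about 40 N in total. The limit of 40 N applies to the arm and gripper body.

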